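# Wring a setting block onto the block in the sloping cradle

## Robot

A 6-joint arm with a two-finger parallel gripper is mounted at the origin on a cart in front of the work surface, level with it; the furniture and walls round the work are solid. World frame = base frame: x ahead of the robot, y to its left, z up, the work surface at z = 0. Lengths are in m, angles in rad, forces in N, time in s.
With the tool pointing down it reaches from about 0.35 to 0.875 m from the base axis. Payload 4.2 kg.
Tool frame: the origin (TCP) lies on the mounting face of the last link; the fingertips stand 173 mm ahead of it and the grasp point (between the pads) lies env.tcp_to_grasp ahead of it (env.tcp_to_grasp is the distance from the TCP to the grasp point, in m); z points along the fingers, x is the direction in which the jaws open and shut, and the axes are right-handed (so a half turn about z gives the same grasp; the last joint's range is limited). The gripper opens to 85 mm and grips with 20 to 120 N. Pads are 22 mm wide; open, the fingers measure 114 mm over their backs; the gripper's body (76 mm by 85 mm) begins 54 mm behind the grasp point. The pads swing forward as they close: fully open they stand 13 mm farther back than shut.
Start: joints at [1.428, 0.385, 0.008, 0, -1.194, -0.259], TCP at [0.244, 0.575, 0.405] pointing down, gripper open.
Joint ranges: [-3.14, 3.14], [-1.21, 2.06], [-1.07, 1.41], [-3.16, 2.05], [-2.99, -0.16], [-3.1, 3.1]. Speed limits (rad/s): [2.79, 2.79, 3.14, 3.14, 3.14, 3.14].

## Interface

Orientations are given as [roll, pitch, yaw] about the fixed x, y, z axes, in that order (R = Rz(yaw) Ry(pitch) Rx(roll)).
In Python, from station import env gives the robot as it stands.
- The arm moves only by the tool arm_command, never from a script. Its argument "series" is a list of rows, each a list of 7 numbers: the closure, from 0 (fully open) to 1 (shut), then the shift along the tool's x, y, z in m, then the turn, a rotation vector about the tool's x, y, z in rad. In form: [[grip, dx, dy, dz, rx, ry, rz], ...]. A call has exactly 5 rows; each row shifts and turns the pose as measured when the row begins, along the tool's axes as they then stand; what a row does not reach is not made up. A row lasts 1/10 s, in which the tool goes at most 50 mm and 8.59 degrees, less where a joint would pass 70% of its speed; a pose out of reach is approached as far as the arm can. A call is refused whole if a number of a shift passes 0.05 or a number of a turn 0.15, either way. A call with a gripper value outside its range is refused whole. The fingers move at their own pace and stop on an object; the grip force is fixed at half the most. Time passes only in rows, so rows that do not move let the fingers close, or fill a call up. It gives the time, the measured TCP pose, the force and the opening at its end, in the units of the state.
- env.read_state(): the state, without advancing time (a new reading comes with each control period).
- env.snapshot(name): name is "side" or "top"; returns the picture (400x640x3 uint8, blue, green, red); there is no depth.
- env.calibration(name): a dict with "fx", "fy", "cx", "cy" (pixels), "distortion" ([k1, k2, p1, p2, k3] as OpenCV has them; the pictures are not rectified), "T" (4x4, takes a point from camera to world coordinates). Camera axes: x right, y up, looking along -z (the intrinsics and any distortion apply to the point x, -y, -z); pixel columns grow to the right and rows downward; lengths in m; the calibration is good to about 2 mm. A picture is of the moment at which its call begins. calibration takes no time and is no camera call.
- env.job_done(): hands the job in, once; it reports no verdict.
The state is a dict: "time_s": time; "qpos": joint angles; "qvel": joint speeds; "joint_torque": joint torques, N m; "eef_pos": TCP position; "tool_rot": TCP orientation; "contact_force": force on the tool from outside, world axes, zero at the start; "ft_torque": the same for the moment, N m; "grip_width": finger opening in m.
Only numpy, scipy, OpenCV 4.12 (cv2) and the standard library are available. Lean on these libraries where they do the work, as an engineer would, in place of code of your own. Each camera call takes 0.05 s, during which the arm holds its last target.

## Task

Make up the setting stack: take the long steel block (the one as long as the block already in the sloping cradle; leave the shorter one alone), lay it flat on the face of the cradle's block well short of the stop, and slide it up the slope, face on face, under the keeper lip until it is fully home against the stop. It must end in full contact, its edges flush with the block beneath, and be let go; leave the other things as they stand.

Things in the scene. Friction and masses are not known exactly. Their poses are not given: they have to be found in the camera images.
- long_block: the loose long setting block: plain bright steel, 110 x 40 x 30 mm (along its x, y, z), about 0.6 kg, two dark 13 mm bore marks on top, the same whichever end leads. Origin at the centre of its 110 x 40 underside, z up. It starts lying flat on the trolley.
- short_block: the other loose block, to be left alone: the same look, 75 x 40 x 30 mm, origin at the centre of its underside, z up; lies flat on the trolley beside the long one (the two may be either way round)
- cradle: fixed dark steel cradle on a 200 x 90 x 12 mm base plate; origin at the centre of the base's underside, z up, x horizontal towards its high end (away from the robot, give or take its yaw). Its 56 mm wide bed slopes 28 degrees, rising along +x. At the high end stands a 12 mm thick, 56 mm wide stop plate, with a keeper lip on top that overhangs the bed.
- lower_block: steel block fixed on the sloping bed, 110 x 40 x 20 mm (its x, y, z). Origin at the centre of its underside; x points up the slope, z is square to the slope (28 degrees from vertical). Its upper face is at z = 20 mm, 80 mm above the trolley at mid-length; its upper end touches the stop face, at x = 55 mm. Long block home: its origin at (0, 0, 20 mm) here. Its lapped face clings: a block let go on it stays.
- plug_gauge: bystander: a grey steel plug gauge standing upright, 48 mm across, 98 mm tall; origin at the centre of its underside
- tape_core: bystander: a roll of tan tape lying flat, 96 mm across, 55 mm tall; origin at the centre of its underside
- lip (a point): middle of the keeper lip's lower front edge. The lip, 56 mm wide and 6 mm thick, reaches 14 mm down-slope from the stop face and leaves 34 mm clear above the lower block's face: the 30 mm block cannot be lowered into place, it must be slid under the lip. In the lower block's frame this point is at (41, 0, 54 mm).
Mind the look-alikes: they are no part of the job. Leave any brown look-alike of the long_block alone.

How it is judged:
On the way:
1. the long block lies flat on the lower block's face, short of the stop and not yet home (its end at least 10 mm and at most 85 mm down-slope of the stop) (x of long_block in the frame of lower_block between -0.085 and -0.01 m and y of long_block in the frame of lower_block between -0.012 and 0.012 m and z of long_block in the frame of lower_block between 0.0175 and 0.0225 m and angle between the z axis of long_block and the z axis of lower_block, either way round below 0.06 rad and contact force between long_block and lower_block above 0.3 N), for 0.1 s.
At the end, for the whole second after the job is handed in: the long block lies at rest on the lower block in full face contact (gap under 2 mm, faces within 0.04 rad), its end within 3 mm of the stop, its sides flush within 4 mm and parallel within 0.05 rad, and it is released (x of long_block in the frame of lower_block between -0.003 and 0.003 m and y of long_block in the frame of lower_block between -0.004 and 0.004 m and z of long_block in the frame of lower_block between 0.018 and 0.022 m and angle between the x axis of long_block and the x axis of lower_block, either way round below 0.05 rad and angle between the z axis of long_block and the z axis of lower_block, either way round below 0.04 rad and linear speed of long_block below 0.01 m/s); the robot touches nothing.
It fails at once if the short block is moved by more than 20 mm (distance of short_block from where it was at the start of the episode above 0.02 m).
It fails at once if the plug gauge is moved by more than 20 mm or tipped (distance of plug_gauge from where it was at the start of the episode above 0.02 m or angle between plug_gauge's own z axis and vertical above 0.3 rad).
It fails at once if the tape roll is moved by more than 20 mm (distance of tape_core from where it was at the start of the episode above 0.02 m).
It also fails if it takes over 42 s, if anything falls off the work surface, if the arm or the gripper's body presses on something with over 40 N, if the wrist force passes 120 N, or if a joint passes its speed limit or range.

## Working session

There is one attempt and no reset: what is moved stays moved. The work goes in short steps, Python scripts to look and compute and a tool call to move; the robot and the scene stay as the last step left them, time stands still between calls to the robot, and variables do not carry over. Pictures are saved under pics/ and viewed, and the job is handed in when it is done.

Besides the shell and the picture viewer there is one more tool, called after "Request:" as a command line: name --pt "numbers of a row" for each row, then --argument value for the rest. arm_command: Moves the arm, as the interface text tells. Its arguments: {"type":"object","properties":{"series":{"type":"array"}},"required":["series"]}

```bash
ls; mkdir -p pics; python3 - <<'E'
from station import env
import cv2
for n in ("side","top"):
    cv2.imwrite(f"pics/{n}0.png",env.snapshot(n))
    c=env.calibration(n); print(n,c)
s=env.read_state(); print(s, env.tcp_to_grasp)
E
```

```text
pics
side {'fx': 385.7964110564444, 'fy': 385.7964110564444, 'cx': 327.8955890648628, 'cy': 199.34251531868202, 'distortion': array([-0.09449344,  0.        ,  0.        ,  0.        ,  0.        ]), 'T': array([[-0.99756844,  0.04255201, -0.05519536,  0.52576217],
       [-0.06958936, -0.65146693,  0.75547876,  0.63213017],
       [-0.00381081,  0.75748278,  0.65284402,  0.6941632 ],
       [ 0.        ,  0.        ,  0.        ,  1.        ]])}
top {'fx': 471.4571047684819, 'fy': 471.4571047684819, 'cx': 321.21566243009306, 'cy': 190.7635310057206, 'distortion': array([-0.13149467,  0.        ,  0.        ,  0.        ,  0.        ]), 'T': array([[-0.06632463,  0.97395821, -0.21680972,  0.39609304],
       [-0.9977958 , -0.06427387,  0.01650468, -0.03041504],
       [ 0.00213967,  0.2174265 ,  0.97607435,  1.06334924],
       [ 0.        ,  0.        ,  0.        ,  1.        ]])}
{'time_s': 0.1, 'qpos': array([ 1.42761049e+00,  3.85493814e-01,  6.79790745e-03, -4.56294499e-04,
       -1.19398701e+00, -2.58598346e-01]), 'qvel': array([ 4.14070336e-04, -2.69391814e-03,  3.82798991e-03,  6.95291593e-04,
        9.41165701e-04, -2.55459495e-05]), 'joint_torque': array([-2.98672448e-04, -3.93318665e+01,  1.88930708e+01,  4.19798657e+00,
       -2.57632702e-03,  1.58819113e-06]), 'eef_pos': array([0.24431074, 0.57508763, 0.4037328 ]), 'tool_rot': array([-3.14152006e+00, -1.93231591e-03, -1.97274888e+00]), 'contact_force': array([-0.46663698, -0.94974976,  0.02265859]), 'ft_torque': array([ 0.04653213, -0.02770196,  0.01646144]), 'grip_width': 0.0854217651213989} 0.1547
```

View pics/side0.png

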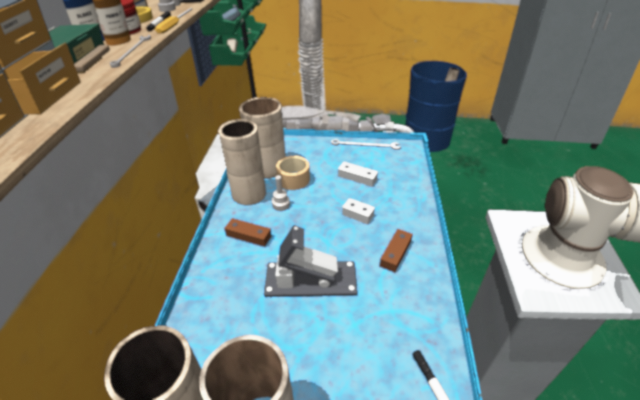

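View pics/top0.png

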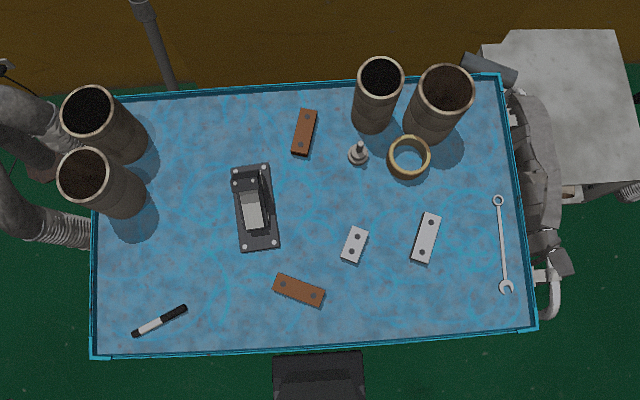

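The top view shows the long block at about (426,237), the short one at (354,244), the cradle at (257,207) with its stop away from the robot, the gauge at (358,152) and the tape at (408,158). Next I measure.

```bash
cat > h.py <<'E'
from station import env
import cv2, numpy as np
C={n:env.calibration(n) for n in("side","top")}
def ray(n,uv):
    c=C[n];K=np.array([[c['fx'],0,c['cx']],[0,c['fy'],c['cy']],[0,0,1]])
    p=cv2.undistortPoints(np.array(uv,float).reshape(-1,1,2),K,c['distortion'],None,None,None).reshape(-1,2)
    d=np.c_[p[:,0],-p[:,1],-np.ones(len(p))]@c['T'][:3,:3].T
    return c['T'][:3,3],d
def onz(n,uv,z):
    o,d=ray(n,uv); return o+d*((z-o[2])/d[:,2])[:,None]
def proj(n,P):
    c=C[n];P=(np.array(P,float).reshape(-1,3)-c['T'][:3,3])@c['T'][:3,:3]
    P=P*[1,-1,-1];K=np.array([[c['fx'],0,c['cx']],[0,c['fy'],c['cy']],[0,0,1]])
    return cv2.projectPoints(P,np.zeros(3),np.zeros(3),K,c['distortion'])[0].reshape(-1,2)
def tri(uvs):
    A=np.zeros((3,3));b=np.zeros(3)
    for n,uv in uvs:
        o,d=ray(n,uv);d=d[0]/np.linalg.norm(d);M=np.eye(3)-np.outer(d,d);A+=M;b+=M@o
    return np.linalg.solve(A,b)
def crop(img,x0,y0,x1,y1,s,name):
    cv2.imwrite(name,cv2.resize(img[y0:y1,x0:x1],None,fx=s,fy=s,interpolation=cv2.INTER_CUBIC))
E
python3 - <<'E'
from h import *
t=cv2.imread("pics/top0.png");s=cv2.imread("pics/side0.png")
crop(t,220,150,300,260,5,"pics/c_top.png");crop(t,330,200,450,280,6,"pics/b_top.png")
crop(s,255,215,365,305,7,"pics/c_side.png");crop(s,330,150,390,230,6,"pics/b_side.png")
for n,im in(("top",t),("side",s)):
    hsv=cv2.cvtColor(im,cv2.COLOR_BGR2HSV)
    m=((hsv[...,1]<40)&(hsv[...,2]>130)).astype(np.uint8)
    k,l,st,ce=cv2.connectedComponentsWithStats(m)
    for i in range(1,k):
        if 60<st[i,4]<3000:
            cs=cv2.findContours((l==i).astype(np.uint8),0,2)[0][0]
            print(n,st[i],ce[i],cv2.minAreaRect(cs))
E
```

```text
top [507 108  10  18  90] [511.48888889 118.66666667] ((511.4615478515625, 116.30767822265625), (18.04268455505371, 7.060181140899658), 78.69007110595703)
top [348 144  12  19  93] [352.72043011 152.32258065] ((353.0000305175781, 153.5), (17.46256446838379, 9.943960189819336), 75.96376037597656)
top [ 57 149  18  21  67] [ 64.35820896 158.65671642] ((64.6346206665039, 158.32691955566406), (4.209878444671631, 26.224031448364258), 37.87498474121094)
top [241 202  23  28 466] [252.34549356 215.21244635] ((252.34791564941406, 215.0766143798828), (26.008583068847656, 18.149873733520508), 79.2156982421875)
top [497 206  17  88 346] [502.78901734 254.94797688] ((499.69464111328125, 249.63778686523438), (86.93472290039062, 13.630970001220703), 80.29335021972656)
top [411 212  31  51 806] [426.0719603  237.12531017] ((426.2891845703125, 236.93515014648438), (18.012758255004883, 48.67121124267578), 17.10272979736328)
top [340 225  29  38 547] [354.18829982 243.70201097] ((354.05169677734375, 243.62066650390625), (18.383838653564453, 33.4251594543457), 21.801406860351562)
top [532 266  14  21 1
[... 2961 characters left out ...]
((179.79710388183594, 378.76641845703125), (4.030701160430908, 28.293174743652344), 30.5792236328125)
side [428 377  21  23 239] [437.44769874 389.0251046 ] ((437.36767578125, 389.7793884277344), (26.753780364990234, 10.118416786193848), 59.03623962402344)
side [106 379   8  18  69] [109.13043478 387.86956522] ((108.91604614257812, 387.8941345214844), (18.026947021484375, 4.357223987579346), 70.01689147949219)
side [199 378  12  22 136] [203.43382353 390.44852941] ((202.88075256347656, 389.435791015625), (22.413137435913086, 8.141523361206055), 73.3007583618164)
side [270 389  15  11  83] [277.98795181 394.74698795] ((278.25, 395.2500305175781), (6.363960266113281, 16.970561981201172), 45.0)
```

View pics/c_top.png

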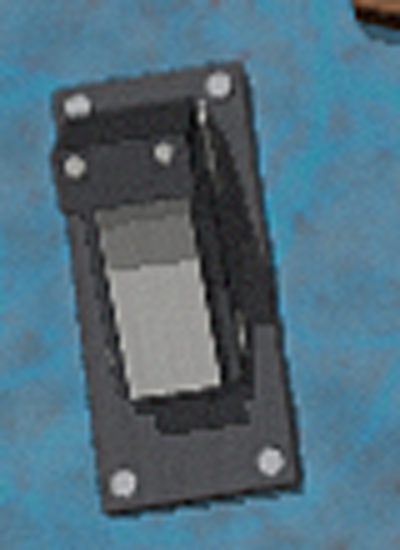

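View pics/b_top.png

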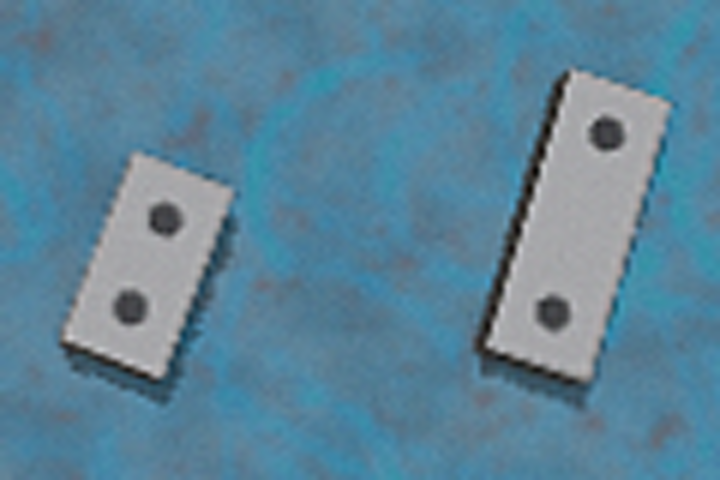

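View pics/c_side.png

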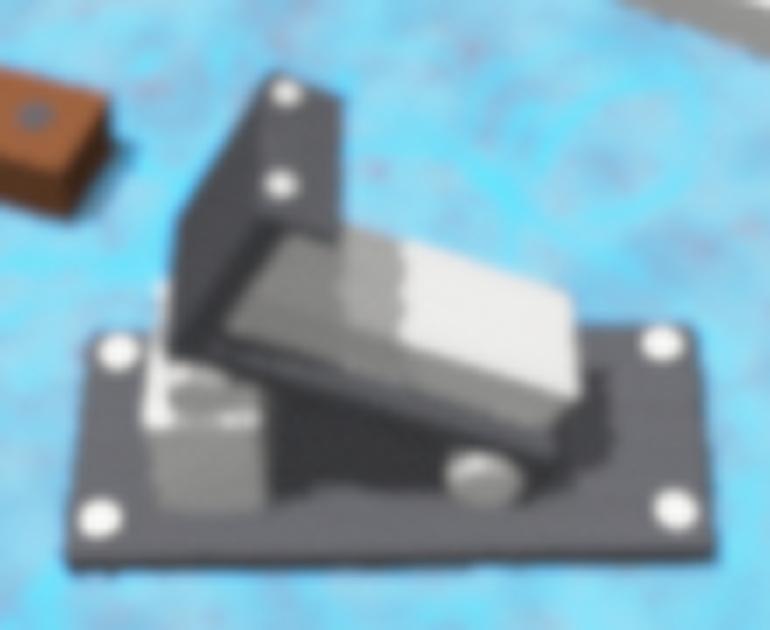

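View pics/b_side.png

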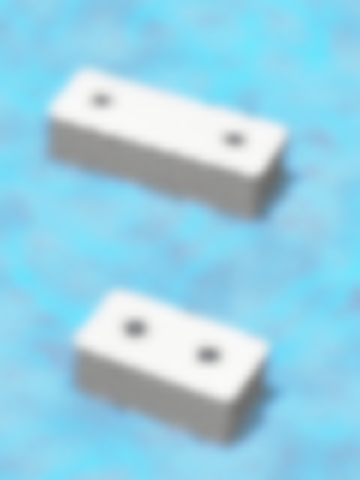

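Corners are readable in both crops. Next I compute the poses.

```bash
cat >> h.py <<'E'
def up(p,x0,y0,s): return (np.array(p,float)+.5)/s-.5+[x0,y0]
E
python3 - <<'E'
from h import *
np.set_printoptions(precision=4,suppress=True)
def yaw(v): return np.degrees(np.arctan2(v[1],v[0]))
tb=lambda p:up(p,330,200,6); tc=lambda p:up(p,220,150,5); sc=lambda p:up(p,255,215,7); sb=lambda p:up(p,330,150,6)
c=onz("top",tb([(570,68),(672,103),(590,382),(482,348)]),.03);h=onz("top",tb([(607,133),(553,312)]),.03)
print("long top",c.mean(0),h.mean(0),yaw(h[0]-h[1]),yaw(c[0]-c[3]),yaw(c[1]-c[2]),np.linalg.norm(c[0]-c[3]),np.linalg.norm(c[0]-c[1]))
h=onz("side",sb([(101,100),(234,139)]),.03);print("long side",h.mean(0),yaw(h[0]-h[1]))
for p in [(607,133),(553,312)]:pass
print("tri",tri([("top",tb((607,133))),("side",sb((101,100)))]),tri([("top",tb((553,312))),("side",sb((234,139)))]))
h=onz("top",tb([(165,218),(130,307)]),.03);print("short",h.mean(0),yaw(h[0]-h[1]))
b=onz("top",tc([(52,95),(240,62),(300,488),(105,515)]),.012)
print("base",b,b.mean(0),yaw(b[0]-b[3]),yaw(b[1]-b[2]),np.linalg.norm(b[0]-b[3]),np.linalg.norm(b[0]-b[1]))
bl=onz("top",tc([(78,105),(219,84),(270,461),(123,484)]),.014);print("bolts top",bl.mean(0),yaw(bl[0]-bl[3]),yaw(bl[1]-bl[2]))
bs=onz("side",sc([(99,518),(118,351),(662,343),(675,509)]),.014);print("bolts side",bs,bs.mean(0),yaw(bs[0]-bs[3]),yaw(bs[1]-bs[2]))
l=onz("top",tc([(130,400),(221,387)]),.0542);print("lowend top",l,l.mean(0),yaw(l[1]-l[0])+90)
l=onz("side",sc([(578,400),(567,292)]),.0542);print("lowend side",l,l.mean(0),yaw(l[0]-l[1]))
print("lowend tri",tri([("top",tc((130,400))),("side",sc((578,400)))]),tri([("top",tc((221,387))),("side",sc((567,292)))]))
print("lipbolt tri",tri([("top",tc((75,165))),("side",sc((281,184)))]),tri([("top",tc((164,153))),("side",sc((287,92)))]))
g=tri([("top",(359,144)),("side",(280,180))]);print("gauge top",g)
E
```

```text
long top [ 0.5058 -0.2729  0.03  ] [ 0.5065 -0.2734  0.03  ] -22.980138702796424 -23.40166253590361 -22.791984090930754 0.1103130840053267 0.04031013034625654
long side [ 0.5058 -0.2744  0.03  ] -23.10828528887467
tri [ 0.5384 -0.2868  0.0311] [ 0.4739 -0.2594  0.031 ]
short [ 0.5029 -0.1123  0.03  ] -25.90621195222283
base [[0.6961 0.1595 0.012 ]
 [0.7061 0.0714 0.012 ]
 [0.507  0.053  0.012 ]
 [0.5004 0.1408 0.012 ]] [0.6024 0.1062 0.012 ] 5.464642693393696 5.284675297636733 0.1966635428796536 0.08862127968290856
bolts top [0.6047 0.1065 0.014 ] 4.940627837395453 5.109928688563201
bolts side [[0.6894 0.1455 0.014 ]
 [0.6952 0.0799 0.014 ]
 [0.5196 0.0645 0.014 ]
 [0.5137 0.1299 0.014 ]] [0.6045 0.105  0.014 ] 5.067882814874498 5.003058681908868
lowend top [[0.5452 0.1213 0.0542]
 [0.5484 0.0817 0.0542]] [0.5468 0.1015 0.0542] 4.572786281908208
lowend side [[0.5444 0.1217 0.0542]
 [0.55   0.0796 0.0542]] [0.5472 0.1006 0.0542] 97.58982726083684
lowend tri [0.5448 0.1214 0.054 ] [0.549  0.0814 0.0561]
lipbolt tri [0.6276 0.1264 0.1476] [0.6304 0.0904 0.1473]
gauge top [ 0.7072 -0.1353  0.0904]
```

Two views agree within 1–2 mm. The long block's centre is (0.506, -0.274) with yaw -23°. The cradle's yaw is +5.05°, and the mid upper face of its block is at about (0.595, 0.105, 0.080). The tool yaw (-113°) already suits the pick, so I move over the block.

Request:
arm_command --pt "0 0.034 -0.0285 0 0 0 0" --pt "0 0.034 -0.0285 0 0 0 0" --pt "0 0.034 -0.0285 0 0 0 0" --pt "0 0.034 -0.0285 0 0 0 0" --pt "0 0.034 -0.0285 0 0 0 0"

```text
time_s: 0.6
eef_pos: [0.3091, 0.3603, 0.3994]
tool_rot: [-3.141, -0.008, -1.966]
contact_force: [0.6, 0.7, -0.0]
grip_width: 0.0853
```

Request:
arm_command --pt "0 0.034 -0.0285 0.005 0 0 0" --pt "0 0.034 -0.0285 0.005 0 0 0" --pt "0 0.034 -0.0285 0.005 0 0 0" --pt "0 0.034 -0.0285 0.005 0 0 0" --pt "0 0.034 -0.0285 0.005 0 0 0"

```text
time_s: 1.1
eef_pos: [0.375, 0.1388, 0.375]
tool_rot: [-3.141, -0.007, -1.963]
contact_force: [1.4, 1.1, -0.1]
grip_width: 0.0853
```

Request:
arm_command --pt "0 0.034 -0.0285 0.005 0 0 0" --pt "0 0.034 -0.0285 0.005 0 0 0" --pt "0 0.034 -0.0285 0.005 0 0 0" --pt "0 0.034 -0.0285 0.005 0 0 0" --pt "0 0.034 -0.0285 0.005 0 0 0"

```text
time_s: 1.6
eef_pos: [0.4413, -0.0825, 0.3505]
tool_rot: [-3.14, -0.006, -1.961]
contact_force: [1.6, 0.4, -0.1]
grip_width: 0.0852
```

```bash
cat >> h.py <<'E'
from scipy.spatial.transform import Rotation as Ro
A=np.radians(5.05); SL=np.radians(28); MID=np.array([.5954,.1053,.080])
def Rdown(y): return Ro.from_euler('xyz',[np.pi,0,y])
def Rplace(): return Rdown(A-np.pi/2)*Ro.from_rotvec([SL,0,0])
def delta(P,R):
    s=env.read_state(); R0=Ro.from_euler('xyz',s['tool_rot'])
    np.set_printoptions(precision=4,suppress=True)
    print("t",s['time_s'],"d",R0.inv().apply(np.array(P)-s['eef_pos']),"rv",(R0.inv()*R).as_rotvec(),"q",s['qpos'],"F",s['contact_force'])
def place(x,h,y=0):  # TCP with grasp point x along slope, h above face
    a=np.array([np.cos(A),np.sin(A),0]);l=np.array([-a[1],a[0],0])
    ux=a*np.cos(SL)+[0,0,np.sin(SL)];n=-a*np.sin(SL)+[0,0,np.cos(SL)]
    return MID+ux*x+l*y+n*(h+env.tcp_to_grasp)
E
python3 -c "
from h import *
delta([.506,-.274,.26],Rdown(np.radians(-113)))"
```

```text
t 1.6 d [ 0.1519 -0.1325  0.0915] rv [-0.0012 -0.0058  0.0112] q [ 0.1806  0.136  -0.4878  0.0068 -0.9492  0.9959] F [ 1.5683  0.416  -0.0944]
```

Request:
arm_command --pt "0 0.0304 -0.0265 0.0183 0 -0.006 0.011" --pt "0 0.0304 -0.0265 0.0183 0 0 0" --pt "0 0.0304 -0.0265 0.0183 0 0 0" --pt "0 0.0304 -0.0265 0.0183 0 0 0" --pt "0 0.025 -0.022 0.015 0 0 0"

```text
time_s: 2.1
eef_pos: [0.5038, -0.2775, 0.2599]
tool_rot: [-3.137, 0.002, -1.975]
contact_force: [0.7, 0.9, -0.1]
grip_width: 0.0851
```

Request:
arm_command --pt "0 0 0 0 0 0 0" --pt "0 0 0 0 0 0 0" --pt "0 0 0 0 0 0 0" --pt "0 0 0 0 0 0 0" --pt "0 0 0 0 0 0 0"

```text
time_s: 2.6
eef_pos: [0.503, -0.279, 0.2566]
tool_rot: [3.139, 0.001, -1.979]
contact_force: [0.2, -0.6, 0.0]
grip_width: 0.0854
```

```bash
python3 -c "
from h import *
delta([.506,-.274,.024+.1547],Rdown(np.radians(-113)))
t=env.snapshot('top');crop(t,330,150,530,300,4,'pics/t1.png')"
```

```text
t 2.6 d [-0.0056 -0.0009  0.0779] rv [ 0.0021  0.0014 -0.0066] q [-0.2252  0.4491 -0.3035 -0.0024 -0.82    1.3896] F [ 0.1616 -0.5721  0.0305]
```

View pics/t1.png

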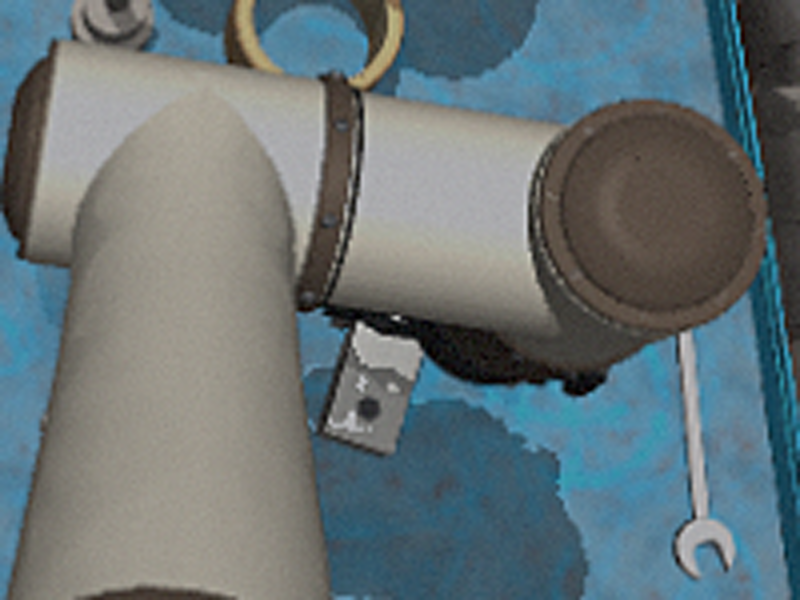

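The wrist hides the block's far half; its near bore is at crop (368,407), where expected. I descend with a small correction.

Request:
arm_command --pt "0 -0.0055 -0.001 0.02 0.002 0.001 -0.006" --pt "0 0 0 0.02 0 0 0" --pt "0 0 0 0.018 0 0 0" --pt "0 0 0 0.012 0 0 0" --pt "0 0 0 0.005 0 0 0"

```text
time_s: 3.15
eef_pos: [0.5083, -0.2713, 0.1849]
tool_rot: [-3.13, 0.002, -1.967]
contact_force: [-0.7, -0.1, -0.9]
grip_width: 0.0856
```

```bash
python3 -c "
from h import *
delta([.506,-.274,.024+.1547],Rdown(np.radians(-113)))
t=env.snapshot('side');crop(t,300,80,460,230,5,'pics/s1.png')"
```

```text
t 3.15 d [0.0033 0.0012 0.0061] rv [-0.0115  0.002   0.0056] q [-0.2093  0.5477 -0.3651  0.0003 -0.6462  1.384 ] F [-0.686  -0.1012 -0.8567]
```

View pics/s1.png

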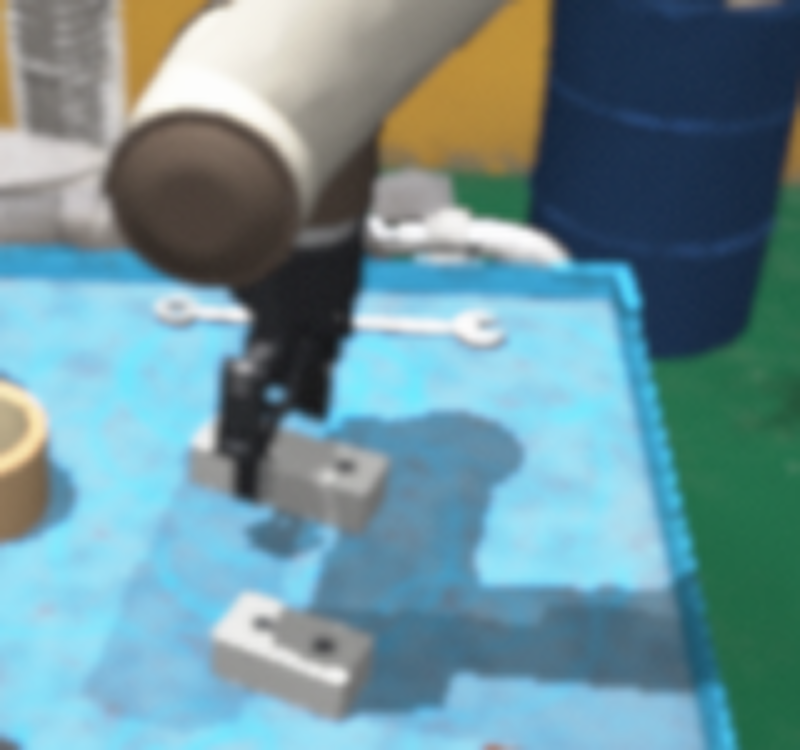

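Request:
arm_command --pt "0 0.003 0.001 0.005 -0.011 0.002 0.005" --pt "0 0 0 0 0 0 0" --pt "1 0 0 0 0 0 0" --pt "1 0 0 0 0 0 0" --pt "1 0 0 0 0 0 0"

```text
time_s: 3.7
eef_pos: [0.507, -0.2742, 0.1816]
tool_rot: [-3.138, 0.0, -1.972]
contact_force: [0.2, -0.1, 0.0]
grip_width: 0.0445
```

Request:
arm_command --pt "1 0 0 0 0 0 0" --pt "1 0 0 0 0 0 0" --pt "1 0 0 0 0 0 0" --pt "1 0 0 0 0 0 0" --pt "1 0 0 0 0 0 0"

```text
time_s: 4.2
eef_pos: [0.5071, -0.2742, 0.182]
tool_rot: [-3.137, 0.0, -1.972]
contact_force: [0.4, -0.7, -1.1]
grip_width: 0.0385
```

```bash
python3 -c "
from h import *
delta([.506,-.274,.024+.1547],Rdown(np.radians(-113)))
print(env.read_state()['eef_pos'],env.read_state()['tool_rot'])
print(env.read_state()['grip_width'])
t=env.snapshot('side');crop(t,300,80,460,230,5,'pics/s2.png')"
```

```text
t 4.2 d [0.0003 0.0011 0.0033] rv [-0.0046  0.0005  0.0005] q [-0.2147  0.5534 -0.3643  0.0006 -0.6485  1.3841] F [ 0.416  -0.6773 -1.1231]
[ 0.5071 -0.2742  0.182 ] [-3.137   0.0005 -1.9717]
0.03850604412682201
```

View pics/s2.png

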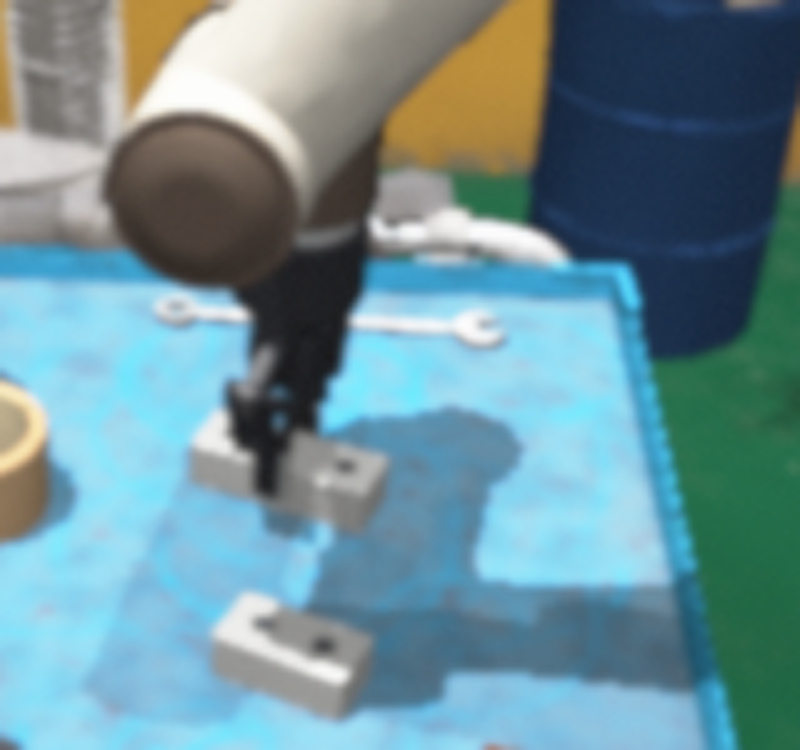

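The jaws have closed on the block near mid-length, at crop (265,470), with the opening at 38.5 mm. I lift next.

Request:
arm_command --pt "1 0 0 -0.01 0 0 0" --pt "1 0 0 -0.025 0 0 0" --pt "1 0 0 -0.035 0 0 0" --pt "1 0 0 -0.04 0 0 0" --pt "1 0 0 -0.04 0 0 0"

```text
time_s: 4.75
eef_pos: [0.5025, -0.273, 0.3261]
tool_rot: [3.116, -0.0, -1.976]
contact_force: [1.0, -0.5, -5.6]
grip_width: 0.0381
```

```bash
python3 -c "
from h import *
print(place(-.045,.0273+.04),env.read_state()['grip_width'])
delta(place(-.045,.0273+.04),Rplace())
t=env.snapshot('side');crop(t,200,20,460,230,3,'pics/s3.png')"
```

```text
[0.45200347 0.09262832 0.25488815] 0.03811103846797542
t 4.75 d [-0.3161  0.1887  0.076 ] rv [ 0.5042 -0.1149 -0.4858] q [-0.2155  0.3687 -0.2264 -0.0053 -1.0014  1.3835] F [ 0.9933 -0.5007 -5.6048]
```

View pics/s3.png

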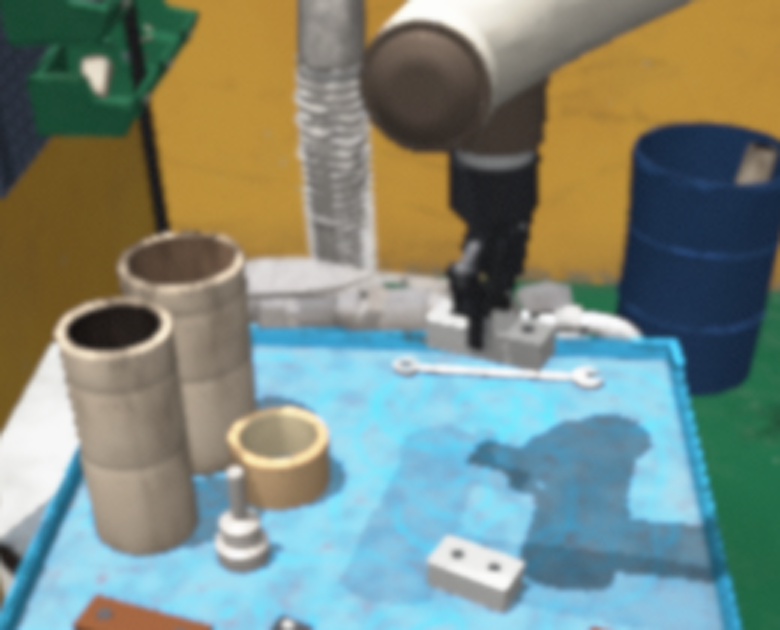

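The block hangs level in the gripper and nothing else moved. Next is the turn and carry.

Request:
arm_command --pt "1 -0.032 0.019 0 0.02 0 -0.1" --pt "1 -0.034 0.0155 0 0 0 -0.1" --pt "1 -0.035 0.0125 0 0 0 -0.1" --pt "1 -0.036 0.009 0 0 0 -0.1" --pt "1 -0.037 0.005 0 0 0 -0.09"

```text
time_s: 5.3
eef_pos: [0.4756, -0.0876, 0.3351]
tool_rot: [-3.131, -0.004, -1.477]
contact_force: [1.2, 0.3, -5.7]
grip_width: 0.0389
```

```bash
python3 -c "
from h import *
delta(place(-.045,.0273+.04),Rplace())"
```

```text
t 5.3 d [-0.182   0.0074  0.0795] rv [ 0.4781 -0.002   0.0065] q [ 0.1557  0.2103 -0.4369  0.0053 -0.9132  1.5058] F [ 1.2024  0.3122 -5.7194]
```

Request:
arm_command --pt "1 -0.037 0 0 0.12 0 0.004" --pt "1 -0.037 0 0 0.12 0 0" --pt "1 -0.037 0 0 0.12 0 0" --pt "1 -0.037 0 0 0.11 0 0" --pt "1 -0.03 0 0 0 0 0"

```text
time_s: 5.8
eef_pos: [0.46, 0.0653, 0.3337]
tool_rot: [-2.723, -0.024, -1.494]
contact_force: [0.6, -0.7, -5.6]
grip_width: 0.0389
```

```bash
python3 -c "
from h import *
delta(place(-.045,.0273+.04),Rplace())"
```

```text
t 5.8 d [-0.0297  0.0371  0.069 ] rv [ 0.0698 -0.0266  0.    ] q [ 0.4876  0.1076 -0.7853  0.5634 -0.3489  0.6644] F [ 0.6474 -0.6541 -5.6059]
```

Joint 5 is at -0.35 and its limit is -0.16. Before going on I estimate the arm's geometry from logged states, to predict joint 5 at the goal.

```bash
cat > kin.py <<'E'
from h import *
from scipy.optimize import least_squares
D=[(1.42761,.38549,.0068,.24431,.57509,.40373,-3.1415,-.0019,-1.9727),
(.1806,.136,-.4878,.4413,-.0825,.3505,-3.14,-.006,-1.961),
(-.2252,.4491,-.3035,.503,-.279,.2566,3.139,.001,-1.979),
(-.2147,.5534,-.3643,.5071,-.2742,.182,-3.137,.0005,-1.9717),
(-.2155,.3687,-.2264,.5025,-.273,.3261,3.116,0,-1.976),
(.1557,.2103,-.4369,.4756,-.0876,.3351,-3.131,-.004,-1.477),
(.4876,.1076,-.7853,.46,.0653,.3337,-2.723,-.024,-1.494)]
def wc(q1,q2,q3,p):
    a0,h,L2,L3,b,e=p[:6]
    f=q2-q3
    r=a0+L2*np.sin(q2)+L3*np.cos(f)+e*np.sin(f); z=h+L2*np.cos(q2)-L3*np.sin(f)+e*np.cos(f)
    return np.array([r*np.cos(q1)-b*np.sin(q1),r*np.sin(q1)+b*np.cos(q1),z])
def res(p):
    o=[]
    for d in D:
        tz=Ro.from_euler('xyz',d[6:]).as_matrix()[:,2]
        o+=list(wc(*d[:3],p)-(np.array(d[3:6])-p[6]*tz))
    return np.array(o+[1e-3*(p[6]-.1),1e-3*p[5],1e-3*p[0]])
s=least_squares(res,[0,.3,.35,.35,-.16,0,.1]);P=s.x
def ik(T,R,q0=(.4,.2,-.6)):
    tz=R.as_matrix()[:,2]
    g=least_squares(lambda q:wc(*q,P)-(T-P[6]*tz),q0);q=g.x
    f=q[1]-q[2];fd=np.array([np.cos(f)*np.cos(q[0]),np.cos(f)*np.sin(q[0]),-np.sin(f)])
    return q,np.arccos(fd@tz),abs(g.fun).max()
if __name__=="__main__":
    print(P,abs(s.fun).max())
    print("now",ik(np.array(D[-1][3:6]),Ro.from_euler('xyz',D[-1][6:])))
    for back in (0,.1,.2,.3,.4):
      # tool leaning back by 'back' from the slope normal, about jaw axis, grasp point kept
      R=Rplace()*Ro.from_rotvec([-back,0,0])
      for x,h in((-.045,.067),(-.045,.027),(0,.027)):
        G=place(x,h)+Rplace().as_matrix()[:,2]*env.tcp_to_grasp
        print(back,x,h,*ik(G-R.as_matrix()[:,2]*env.tcp_to_grasp,R))
E
python3 kin.py
```

```text
[ 0.05044725  0.2754103   0.55163652  0.37498489 -0.15314332 -0.01112099
  0.24115388] 0.040835062864252133
now (array([ 0.60257529,  0.04635435, -0.73697261]), np.float64(0.4824764705999724), np.float64(5.800915303666443e-14))
0 -0.045 0.067 [ 0.69281872  0.2183002  -0.92884199] 0.27039913072569544 5.0597859235779197e-11
0 -0.045 0.027 [ 0.66065876  0.34513382 -0.93337627] 0.28662607248928995 2.8859747924769863e-10
0 0 0.027 [ 0.60290592  0.3281735  -0.80425984] 0.23329573362518027 1.1235457009206584e-12
0.1 -0.045 0.067 [ 0.6343459   0.22339223 -0.8164117 ] 0.27667283078646787 3.2268632210730175e-13
0.1 -0.045 0.027 [ 0.60806005  0.33459259 -0.81963226] 0.20358456745129053 2.724487302430134e-12
0.1 0 0.027 [ 0.56010477  0.33308563 -0.69345582] 0.25968009458774977 3.608224830031759e-15
0.2 -0.045 0.067 [ 0.5845075   0.24772689 -0.70811289] 0.3833300734940618 1.605488386680065e-08
0.2 -0.045 0.027 [ 0.56275889  0.34716219 -0.70936346] 0.2866890039111958 1.354472090042691e-14
0.2 0 0.027 [ 0.52254824  0.35541993 -0.58399972] 0.3864635506467074 2.891913686298153e-08
0.3 -0.045 0.067 [ 0.54195505  0.28521918 -0.60263743] 0.5189423823874554 7.1706003357263626e-09
0.3 -0.045 0.027 [ 0.52374128  0.37568914 -0.60137898] 0.42922500972765937 2.4424906541753444e-15
0.3 0 0.027 [ 0.48968183  0.39056206 -0.47540113] 0.535402121711086 1.4155343563970746e-14
0.4 -0.045 0.067 [ 0.50554799  0.33216253 -0.49925335] 0.659101720043978 2.2084221562579387e-08
0.4 -0.045 0.027 [ 0.49011163  0.41574984 -0.49500139] 0.5793090716790162 3.6637359812630166e-14
0.4 0 0.027 [ 0.46096479  0.43541008 -0.36733514] 0.6860596468418015 1.2628786905111156e-13
```

```bash
cat > kin.py <<'E'
from h import *
from scipy.optimize import least_squares
Q=[(1.42761,.38549,.0068,-.00046,-1.194,-.2586),(.1806,.136,-.4878,.0068,-.9492,.9959),(-.2252,.4491,-.3035,-.0024,-.82,1.3896),
(-.2147,.5534,-.3643,.0006,-.6485,1.3841),(-.2155,.3687,-.2264,-.0053,-1.0014,1.3835),(.1557,.2103,-.4369,.0053,-.9132,1.5058),(.4876,.1076,-.7853,.5634,-.3489,.6644)]
X=[(.24431,.57509,.40373,-3.1415,-.0019,-1.9727),(.4413,-.0825,.3505,-3.14,-.006,-1.961),(.503,-.279,.2566,3.139,.001,-1.979),
(.5071,-.2742,.182,-3.137,.0005,-1.9717),(.5025,-.273,.3261,3.116,0,-1.976),(.4756,-.0876,.3351,-3.131,-.004,-1.477),(.46,.0653,.3337,-2.723,-.024,-1.494)]
Rz=lambda a:Ro.from_rotvec([0,0,a]);Ry=lambda a:Ro.from_rotvec([0,a,0])
def fk(q,p,s4=-1):
    a0,h,L2,L3,b,e,d=p
    RF=Rz(q[0])*Ry(np.pi/2+q[1]-q[2]); R4=RF*Rz(s4*q[3]); R=R4*Ry(-q[4])*Rz(-q[5])
    pos=Rz(q[0]).apply([a0+L2*np.sin(q[1]),0,h+L2*np.cos(q[1])])+RF.apply([e,0,L3])+R4.apply([0,b,0])+R.apply([0,0,d])
    return pos,R
res=lambda p:np.r_[np.concatenate([fk(q,p)[0]-x[:3] for q,x in zip(Q,X)]),1e-3*p[5],1e-3*p[0],1e-3*(p[6]-.1)]
s=least_squares(res,[0,.3,.35,.35,-.16,0,.1]);P=s.x
LO=np.array([-3.14,-1.21,-1.07,-3.16,-2.99,-3.1]);HI=np.array([3.14,2.06,1.41,2.05,-.16,3.1])
def ik(T,R,q0):
    def f(q):
        p,r=fk(q,P);return np.r_[p-T,.3*(r.inv()*R).as_rotvec()]
    g=least_squares(f,np.clip(q0,LO-.2,HI+.16));return g.x,abs(g.fun).max()
if __name__=="__main__":
    print(P,abs(s.fun).max())
    for s4 in(-1,1): print(s4,[ (fk(q,P,s4)[1].inv()*Ro.from_euler('xyz',x[3:])).magnitude().round(3) for q,x in zip(Q,X)])
    q0=Q[-1]
    for back in (0,.1,.2,.3,.4):
      R=Rplace()*Ro.from_rotvec([-back,0,0])
      for x,h in((-.045,.067),(-.045,.027),(0,.027)):
        G=place(x,h)+Rplace().as_matrix()[:,2]*env.tcp_to_grasp
        q,e=ik(G-R.as_matrix()[:,2]*env.tcp_to_grasp,R,q0);print(back,x,h,q,e)
E
python3 kin.py
```

```text
[ 9.13082285e-05  1.60706430e-01  5.64849867e-01  4.21749670e-01
 -1.59797322e-01  4.53655682e-05  1.24351258e-01] 5.869065064867396e-05Traceback (most recent call last):
  File "kin.py", line 22, in <module>
    for s4 in(-1,1): print(s4,[ (fk(q,P,s4)[1].inv()*Ro.from_euler('xyz',x[3:])).magnitude().round(3) for q,x in zip(Q,X)])
                                ^^^^^^^^^^^^^^^^^^^^^^^^^^^^^^^^^^^^^^^^^^^^^^^^^^^^^^^^^^^^^^^^^^
AttributeError: 'float' object has no attribute 'round'
```

Excellent fit (0.06 mm).

```bash
sed -i 's/.magnitude().round(3)/.magnitude()/' kin.py; python3 kin.py
```

```text
[ 9.13082285e-05  1.60706430e-01  5.64849867e-01  4.21749670e-01
 -1.59797322e-01  4.53655682e-05  1.24351258e-01] 5.869065064867396e-05
-1 [6.94053171992428e-05, 0.0004970232662968822, 0.0006613274784261453, 1.7343377701714228e-05, 0.000843722350924447, 0.0004703862232701201, 0.0005297852767334193]
1 [0.0008731429947359504, 0.013990236578172192, 0.004739944398043356, 0.0012092348716755531, 0.010662492553664655, 0.010902285639130494, 1.1269971121973812]
0 -0.045 0.067 [-0.10085225  0.22156821 -0.86063329  2.64896808  0.05033804 -0.90931675] 0.01721891852342957
0 -0.045 0.027 [-0.1199236   0.32988294 -0.75195158  2.99620799  0.02477456 -1.24039616] 0.026744380703410193
0 0 0.027 [-0.09039283  0.33294883 -0.73115727  2.71560165  0.05923281 -0.98587939] 0.01608706439657725
0.1 -0.045 0.067 [-0.00645376  0.23223091 -0.92604249  2.18757071  0.04389431 -0.52965491] 4.5154782968293006e-09
0.1 -0.045 0.027 [-0.08897834  0.32655211 -0.82022022  2.58628831  0.07130535 -0.85144786] 0.0076852495041025695
0.1 0 0.027 [ 0.10084322  0.33113215 -0.85245877  1.86494458 -0.00503053 -0.30590829] 8.7263
[... 319 characters left out ...]
8530819] 2.4424906541753444e-15
0.3 -0.045 0.067 [ 0.53093747  0.29873461 -0.57985553  0.16050225 -0.52694691  0.99586158] 2.538544374708351e-12
0.3 -0.045 0.027 [ 0.51283901  0.37913477 -0.57902076  0.17989359 -0.44667209  0.99021065] 5.6049248575718025e-11
0.3 0 0.027 [ 0.48301419  0.4026285  -0.44778854  0.13845457 -0.55017945  1.06401153] 3.288681243995838e-10
0.4 -0.045 0.067 [ 0.51008608  0.33405047 -0.47318712  0.05747925 -0.68341904  1.10572884] 2.450285807586993e-12
0.4 -0.045 0.027 [ 0.49470063  0.41103978 -0.46513825  0.06083504 -0.61399403  1.11591926] 4.736325365239935e-09
0.4 0 0.027 [ 0.46589145  0.43653893 -0.34296406  0.05017294 -0.70944721  1.15631136] 7.925743394920912e-14
```

The kinematic fit shows a grip square to the block can't reach the slope, because joint 5 would hit its limit. Leaning the tool back about 0.3 rad relative to the block does work. I'll set the block down in free space, regrasp it leaned, and carry it back.

```bash
python3 - <<'E'
from kin import *
y=np.radians(-85)
q0=Q[5]
for lean in(0,-.1,-.2,-.3,-.35):
    R=Rdown(y)*Ro.from_rotvec([lean,0,0]); G=np.array([.48,-.27,.027])
    print(lean,ik(G-R.as_matrix()[:,2]*env.tcp_to_grasp,R,q0))
delta([.48,-.27,.30],Rdown(y))
g=onz("top",[(408,158)],.055);print("tape",g, onz("top",[(299,290)],.03))
E
```

```text
0 (array([-2.17998401e-01,  5.23909984e-01, -4.28775509e-01,  1.07167382e-11,
       -6.18110834e-01,  1.87606119e+00]), np.float64(3.2447877718055906e-11))
-0.1 (array([-0.20311038,  0.55352148, -0.38645308,  0.04301418, -0.72712104,
        1.82765784]), np.float64(2.77604976506307e-10))
-0.2 (array([-0.18990375,  0.58755637, -0.3394654 ,  0.07322391, -0.83766662,
        1.79366272]), np.float64(1.6071428105002284e-09))
-0.3 (array([-0.17809486,  0.62528751, -0.29010348,  0.0955856 , -0.94766328,
        1.76892566]), np.float64(5.658273391495605e-09))
-0.35 (array([-0.17267103,  0.64532555, -0.2650107 ,  0.10478638, -1.00209535,
        1.75903702]), np.float64(9.189238811546651e-09))
t 5.8 d [0.3349 0.0221 0.0358] rv [-0.4188 -0.0258 -0.0056] q [ 0.4876  0.1076 -0.7853  0.5634 -0.3489  0.6644] F [ 0.6474 -0.6541 -5.6059]
tape [[ 0.6822 -0.2463  0.055 ]] [[0.4099 0.0145 0.03  ]]
```

Request:
arm_command --pt "1 0.037 0 0 -0.105 0 0" --pt "1 0.037 0 0 -0.105 0 0" --pt "1 0.037 0 0 -0.105 0 0" --pt "1 0.037 0 0 -0.1 0 0" --pt "1 0.037 0 0 0 0 0"

```text
time_s: 6.3
eef_pos: [0.4708, -0.1058, 0.3381]
tool_rot: [-3.117, -0.033, -1.483]
contact_force: [2.2, 0.6, -4.3]
grip_width: 0.0387
```

```bash
python3 -c "
from h import *
delta([.48,-.27,.30],Rdown(np.radians(-85)))"
```

```text
t 6.3 d [0.163  0.0062 0.0434] rv [-0.0244 -0.0332  0.0004] q [ 0.1255  0.2006 -0.4558  0.0439 -0.8918  1.5058] F [ 2.2088  0.641  -4.3368]
```

Request:
arm_command --pt "1 0.037 0.001 0 -0.024 -0.033 0" --pt "1 0.037 0.001 0.01 0 0 0" --pt "1 0.037 0.001 0.02 0 0 0" --pt "1 0.036 0.001 0.03 0 0 0" --pt "1 0.013 0.001 0.025 0 0 0"

```text
time_s: 6.8
eef_pos: [0.4784, -0.274, 0.2539]
tool_rot: [-3.136, 0.002, -1.487]
contact_force: [0.0, 0.1, -5.0]
grip_width: 0.0389
```

```bash
python3 -c "
from h import *
delta([.48,-.27,.182],Rdown(np.radians(-85)))"
```

```text
t 6.8 d [-0.0037 -0.0015  0.0719] rv [-0.0056  0.0017 -0.0033] q [-0.2268  0.418  -0.367  -0.0047 -0.781   1.8849] F [ 0.009   0.1388 -5.001 ]
```

Request:
arm_command --pt "1 0 0 0.02 -0.005 0 0" --pt "1 0 0 0.02 0 0 0" --pt "1 0 0 0.01 0 0 0" --pt "1 0 0 0.005 0 0 0" --pt "1 0 0 0.003 0 0 0"

```text
time_s: 7.3
eef_pos: [0.4743, -0.2762, 0.1884]
tool_rot: [3.13, 0.007, -1.495]
contact_force: [0.1, 0.2, -5.2]
grip_width: 0.0388
```

```bash
python3 -c "
from h import *
delta([.48,-.27,.182],Rdown(np.radians(-85)))"
```

```text
t 7.3 d [-0.0057 -0.0062  0.0063] rv [ 0.0114  0.0073 -0.0114] q [-0.2327  0.5132 -0.4226 -0.0056 -0.6482  1.8839] F [ 0.0963  0.1706 -5.2086]
```

Request:
arm_command --pt "1 0 0 0.003 0.011 0.006 -0.011" --pt "1 0 0 0.003 0 0 0" --pt "1 0 0 0.002 0 0 0" --pt "1 0 0 0.001 0 0 0" --pt "1 0 0 0 0 0 0"

```text
time_s: 7.8
eef_pos: [0.4754, -0.2757, 0.1824]
tool_rot: [-3.136, -0.002, -1.481]
contact_force: [0.0, 0.6, -6.3]
grip_width: 0.0391
```

Request:
arm_command --pt "1 0 0 0.002 0 0 0" --pt "1 0 0 0.002 0 0 0" --pt "1 0 0 0 0 0 0" --pt "0.3 0 0 0 0 0 0" --pt "0 0 0 0 0 0 0"

```text
time_s: 8.3
eef_pos: [0.4773, -0.276, 0.1839]
tool_rot: [-3.13, -0.005, -1.478]
contact_force: [0.8, -0.2, -0.8]
grip_width: 0.0665
```

Request:
arm_command --pt "0 0 0 -0.002 0 0 0" --pt "0 0 0 0 0 0 0" --pt "0 0 0 0 0 0 0" --pt "0 0 0 0 0 0 0" --pt "0 0 0 0 0 0 0"

```text
time_s: 8.8
eef_pos: [0.4785, -0.2765, 0.1868]
tool_rot: [-3.127, -0.007, -1.478]
contact_force: [0.5, -0.3, -1.0]
grip_width: 0.0854
```

```bash
python3 - <<'E'
from h import *
s=env.read_state();print(s['eef_pos'],s['tool_rot'],s['grip_width'],s['contact_force'])
t=env.snapshot('side');crop(t,300,80,460,230,5,'pics/s4.png')
E
```

```text
[ 0.47850097 -0.27646263  0.18683793] [-3.12654651 -0.00686906 -1.47769635] 0.08537105729761192 [ 0.54531927 -0.29095981 -1.04906869]
```

View pics/s4.png

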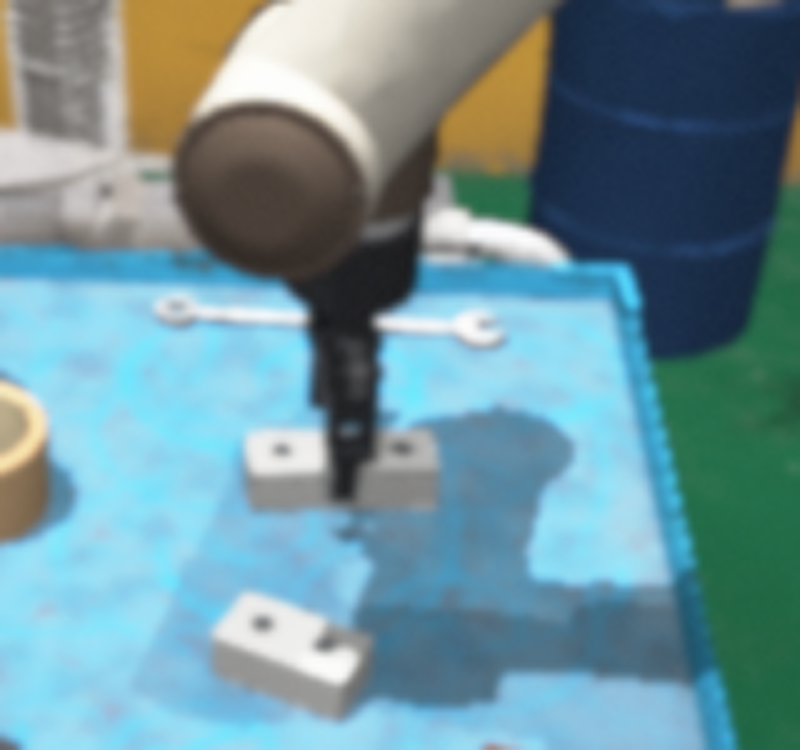

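The block lies flat and released. Its bores are at crop (282,450) and (401,447), and the short block is untouched. Next I lean the open gripper about the grasp point.

Request:
arm_command --pt "0 0 -0.0154 0.001 -0.1 0 0" --pt "0 0 -0.0154 0.001 -0.1 0 0" --pt "0 0 -0.0154 0.001 -0.1 0 0" --pt "0 0 0 0 0 0 0" --pt "0 0 0 0 0 0 0"

```text
time_s: 9.35
eef_pos: [0.5241, -0.2723, 0.1794]
tool_rot: [2.846, -0.007, -1.479]
contact_force: [-0.6, -0.7, 0.2]
grip_width: 0.0855
```

```bash
python3 - <<'E'
from h import *
h=onz('side',up([(282,450),(401,447)],300,80,5),.03);c=h.mean(0)
yb=np.arctan2(*(h[0]-h[1])[1::-1]);print(h,c,np.degrees(yb))
y=-1.48
R=Rdown(y)*Ro.from_rotvec([-.3,0,0])
a=np.array([-np.sin(y),np.cos(y),0])*0+np.array([np.cos(y+np.pi/2),np.sin(y+np.pi/2),0])
G=np.array([.4765,-.2757,.0265])-.008*a
s=env.read_state()
print(s['eef_pos']+.1547*Ro.from_euler('xyz',s['tool_rot']).as_matrix()[:,2],G)
delta(G-.1547*R.as_matrix()[:,2],R)
E
```

```text
[[ 0.50982572 -0.27346645  0.03      ]
 [ 0.44076603 -0.28104577  0.03      ]] [ 0.47529588 -0.27725611  0.03      ] 6.26316350198215
[ 0.47930992 -0.2774084   0.03139043] [ 0.46853295 -0.27642537  0.0265    ]
t 9.35 d [-0.001   0.0081  0.0078] rv [-0.0045 -0.0067 -0.0013] q [-0.1878  0.619  -0.2905  0.1069 -0.947   1.7742] F [-0.6031 -0.7356  0.1858]
```

Request:
arm_command --pt "0 -0.001 0.008 0.006 -0.004 -0.006 0" --pt "0 0 0 0.001 0 0 0" --pt "0 0 0 0 0 0 0" --pt "1 0 0 0 0 0 0" --pt "1 0 0 0 0 0 0"

```text
time_s: 9.85
eef_pos: [0.5103, -0.2726, 0.1756]
tool_rot: [2.844, 0.0, -1.484]
contact_force: [0.4, 0.4, 0.7]
grip_width: 0.0591
```

Request:
arm_command --pt "1 0 0 0 0 0 0" --pt "1 0 0 0 0 0 0" --pt "1 0 0 0 0 0 0" --pt "1 0 0 0 0 0 0" --pt "1 0 0 0 0 0 0"

```text
time_s: 10.35
eef_pos: [0.5106, -0.2729, 0.1764]
tool_rot: [2.846, -0.0, -1.483]
contact_force: [-0.1, 0.4, 0.8]
grip_width: 0.0389
```

```bash
python3 - <<'E'
from h import *
s=env.read_state();R=Ro.from_euler('xyz',s['tool_rot'])
print(s['eef_pos'],s['tool_rot'],s['grip_width'],s['contact_force'],s['eef_pos']+.1547*R.as_matrix()[:,2])
t=env.snapshot('side');crop(t,300,80,460,230,5,'pics/s5.png')
E
```

```text
[ 0.51064478 -0.27286727  0.17635506] [ 2.84604958e+00 -3.91016655e-04 -1.48335154e+00] 0.038929578634037905 [-0.12633201  0.42013823  0.7690353 ] [ 0.46576416 -0.27685997  0.02836223]
```

View pics/s5.png

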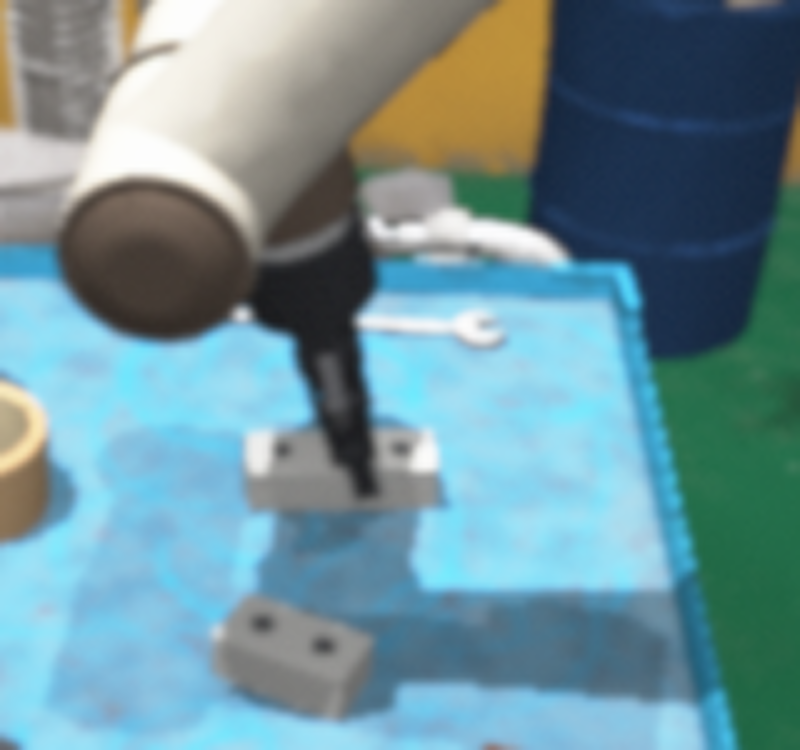

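Regrasped with the tool leaned 0.296 rad and the block undisturbed. Next I compute targets with the block-in-tool transform.

```bash
cat > goal.py <<'E'
from kin import *
R0=Ro.from_euler('xyz',[2.84605,-.0004,-1.48335]);P0=np.array([.51064,-.27287,.17636])
B0=np.array([.4760,-.2765,0.]);RB0=Rz(-1.48335+np.pi/2)
RL=Rz(A)*Ry(-SL)   # lower-block axes
MIDv=MID.copy()
def blk():  # block pose in lower frame (origin at upper face mid), from measured TCP
    s=env.read_state();R=Ro.from_euler('xyz',s['tool_rot'])
    b=s['eef_pos']+(R*R0.inv()).apply(B0-P0);RB=R*R0.inv()*RB0
    return RL.inv().apply(b-MIDv),(RL.inv()*RB).as_rotvec()
def goal(x,z,y=0):
    RT=RL*RB0.inv()*R0
    return MIDv+RL.apply([x,y,z])+(RL*RB0.inv()).apply(P0-B0),RT
def show(x,z,y=0):
    p,R=goal(x,z,y);print("blk",*blk());delta(p,R)
    print("slope dir in tool",Ro.from_euler('xyz',env.read_state()['tool_rot']).inv().apply(RL.as_matrix()[:,[0,2]].T))
E
python3 - <<'E'
from goal import *
q=Q[-1]
for x,z in((-.045,.06),(-.045,.03),(-.045,0),(0,0)):
    p,R=goal(x,z);q,e=ik(p,R,q);print(p,R.as_euler('xyz'),q,e)
E
```

```text
[0.47586501 0.09533007 0.28391646] [-2.94844308e+00 -3.53179035e-04 -1.48284499e+00] [ 0.55181118  0.24781743 -0.6123988   0.16737182 -0.5437749   0.9708713 ] 1.7931434115325828e-11
[0.48989449 0.09656983 0.25742804] [-2.94844308e+00 -3.53179035e-04 -1.48284499e+00] [ 0.53679652  0.30901583 -0.6158054   0.18257885 -0.47851749  0.96684952] 3.778939661192026e-12
[0.50392397 0.09780959 0.23093961] [-2.94844308e+00 -3.53179035e-04 -1.48284499e+00] [ 0.52230913  0.3706296  -0.61628379  0.20205666 -0.41597325  0.95838187] 9.194099648279772e-12
[0.54350238 0.10130706 0.25206583] [-2.94844308e+00 -3.53179035e-04 -1.48284499e+00] [ 0.4918283   0.39282788 -0.48301728  0.15247273 -0.52216601  1.04130725] 1.7653288497676555e-09
```

Request:
arm_command --pt "1 0 0 -0.01 0 0 0" --pt "1 0 0.005 -0.025 0 0 0" --pt "1 0 0.008 -0.035 0 0 0" --pt "1 0 0.01 -0.04 0 0 0" --pt "1 0 0.01 -0.04 0 0 0"

```text
time_s: 10.9
eef_pos: [0.5207, -0.2705, 0.3233]
tool_rot: [2.826, 0.012, -1.489]
contact_force: [1.1, -0.6, -6.0]
grip_width: 0.0386
```

```bash
python3 - <<'E'
from goal import *
show(-.045,.05); print(env.read_state()['eef_pos'])
t=env.snapshot('side');crop(t,200,20,460,230,3,'pics/s6.png')
E
```

```text
blk [-0.09699373 -0.36590356  0.12826034] [ 0.01114951  0.50909446 -0.00878424]
t 10.9 d [-0.3677 -0.0069  0.0533] rv [ 0.5091  0.0132 -0.005 ] q [-0.1883  0.4483 -0.1515  0.075  -1.28    1.8106] F [ 1.1447 -0.6056 -6.0091]
slope dir in tool [[-0.011  -0.6934 -0.7205]
 [-0.0081  0.7206 -0.6933]]
[ 0.5207 -0.2705  0.3233]
```

View pics/s6.png

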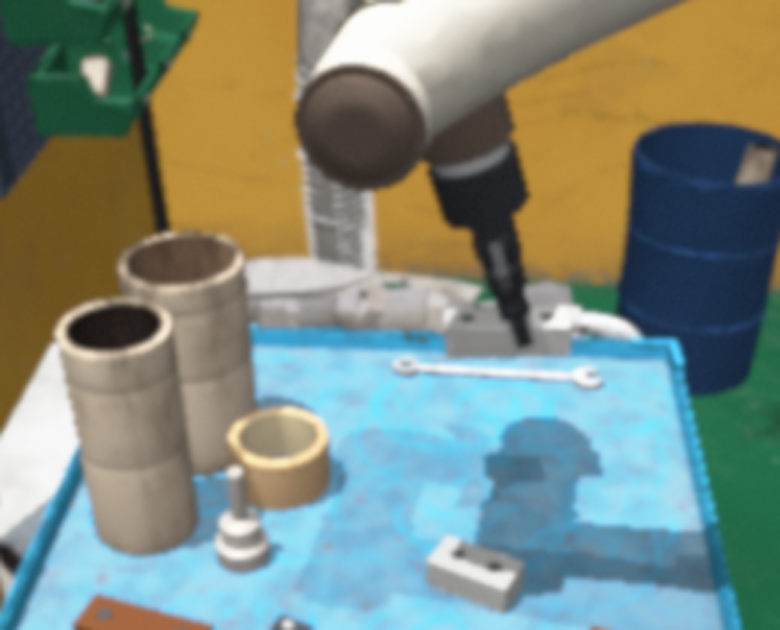

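Request:
arm_command --pt "1 -0.037 0 0 0.1 0.005 0" --pt "1 -0.037 0 0 0.1 0.005 0" --pt "1 -0.037 0 0 0.1 0.005 0" --pt "1 -0.037 0 0 0.1 0 0" --pt "1 -0.037 0 0 0.1 0 0"

```text
time_s: 11.45
eef_pos: [0.5063, -0.0844, 0.3307]
tool_rot: [-2.928, -0.005, -1.495]
contact_force: [0.2, 0.3, -5.1]
grip_width: 0.0386
```

```bash
python3 -c "
from goal import *
show(-.045,.05)"
```

```text
blk [-0.00672824 -0.18321201  0.0938259 ] [-0.01013561 -0.02018361 -0.00806518]
t 11.45 d [-0.1819  0.0233  0.0508] rv [-0.0202 -0.0073 -0.0107] q [ 0.157   0.2277 -0.4461  0.0354 -0.685   1.4654] F [ 0.2395  0.2878 -5.0639]
slope dir in tool [[-0.0082 -0.9623 -0.2719]
 [ 0.0105  0.2718 -0.9623]]
```

Request:
arm_command --pt "1 -0.037 0.005 0 -0.02 -0.007 -0.01" --pt "1 -0.037 0.005 0 0 0 0" --pt "1 -0.037 0.005 0 0 0 0" --pt "1 -0.037 0.005 0.01 0 0 0" --pt "1 -0.025 0.002 0.015 0 0 0"

```text
time_s: 11.95
eef_pos: [0.4674, 0.0931, 0.2997]
tool_rot: [-2.957, 0.001, -1.485]
contact_force: [1.0, -0.1, -5.2]
grip_width: 0.0385
```

Request:
arm_command --pt "1 0 0 0 0 0 0" --pt "1 0 0 0 0 0 0" --pt "1 0 0 0 0 0 0" --pt "1 0 0 0 0 0 0" --pt "1 0 0 0 0 0 0"

```text
time_s: 12.45
eef_pos: [0.4645, 0.0935, 0.2965]
tool_rot: [-2.969, -0.003, -1.483]
contact_force: [0.1, 0.3, -5.6]
grip_width: 0.0389
```

```bash
python3 - <<'E'
from goal import *
show(-.045,.03)
t=env.snapshot('side');crop(t,200,80,400,310,3,'pics/s7.png')
t=env.snapshot('top');crop(t,180,80,380,280,3,'pics/t7.png')
E
```

```text
blk [-0.0527497  -0.00136822  0.07724967] [-0.00265432  0.02019401  0.00077396]
t 12.45 d [-0.001  -0.0184  0.0429] rv [ 0.0202 -0.0028 -0.    ] q [ 0.5615  0.2147 -0.6081  0.1444 -0.6     0.9838] F [ 0.0675  0.3361 -5.6026]
slope dir in tool [[ 0.0008 -0.9506 -0.3105]
 [ 0.003   0.3105 -0.9506]]
```

View pics/s7.png

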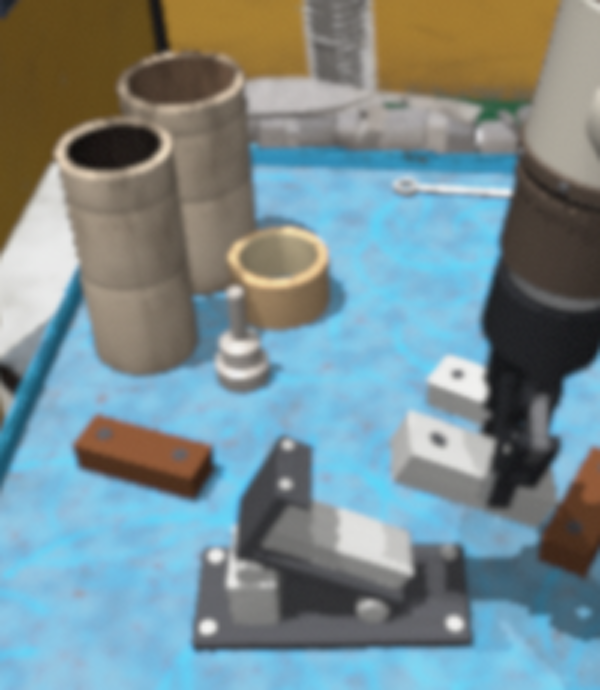

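View pics/t7.png

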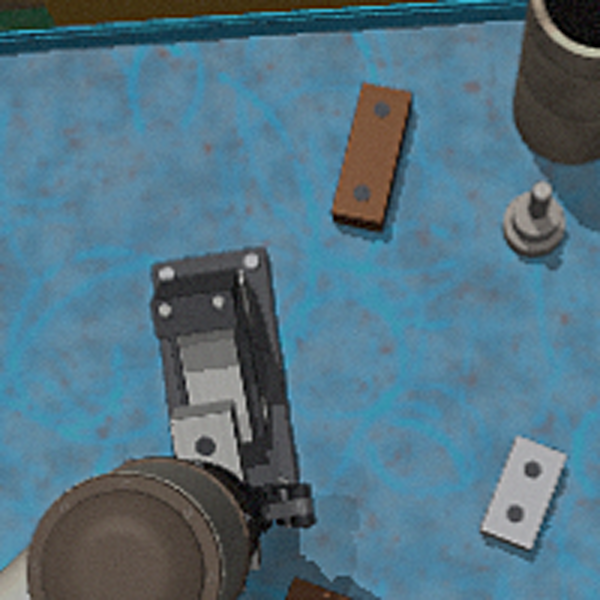

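The block hangs parallel to the slope, just below the cradle. Its front bore shows at side crop (438,440) and top crop (205,446), so I cross-check against the dead-reckoned pose.

```bash
python3 - <<'E'
from goal import *
b=tri([("side",up((438,440),200,80,3)),("top",up((205,446),180,80,3))])
print("bore in lower frame (mid face origin)",RL.inv().apply(b-MID))
o,rv=blk();print("model bore",o+Ro.from_rotvec(rv).apply([.035,0,.03]))
E
```

```text
bore in lower frame (mid face origin) [-0.01663375  0.00010784  0.10736978]
model bore [-0.01700379 -0.00116179  0.10656039]
```

Agreement within 1.3 mm. I descend towards the face.

Request:
arm_command --pt "1 -0.001 -0.006 0.012 0.018 -0.002 0" --pt "1 0 -0.005 0.012 0 0 0" --pt "1 0 -0.004 0.012 0 0 0" --pt "1 0 -0.003 0.008 0 0 0" --pt "1 0 0 0 0 0 0"

```text
time_s: 13.05
eef_pos: [0.4925, 0.0956, 0.2551]
tool_rot: [-2.949, -0.001, -1.486]
contact_force: [-0.6, 0.7, -5.2]
grip_width: 0.0388
```

```bash
python3 -c "
from goal import *
show(-.045,.01)"
```

```text
blk [-0.04404472 -0.00133599  0.02678776] [-0.00149558  0.00072206 -0.00227232]
t 13.05 d [-0.0012 -0.0039  0.0163] rv [ 0.0007 -0.0008 -0.0026] q [ 0.5322  0.3162 -0.6127  0.1829 -0.4751  0.9681] F [-0.614   0.7238 -5.172 ]
slope dir in tool [[-0.0023 -0.9564 -0.292 ]
 [ 0.0019  0.2919 -0.9564]]
```

Request:
arm_command --pt "1 -0.001 -0.0015 0.005 0.001 0 -0.002" --pt "1 0 -0.0015 0.005 0 0 0" --pt "1 0 -0.0015 0.005 0 0 0" --pt "1 0 -0.001 0.003 0 0 0" --pt "1 0 0 0 0 0 0"

```text
time_s: 13.55
eef_pos: [0.5021, 0.0977, 0.2372]
tool_rot: [-2.948, -0.001, -1.483]
contact_force: [-0.3, 0.0, -5.7]
grip_width: 0.0389
```

```bash
python3 - <<'E'
from goal import *
show(-.045,.0)
t=env.snapshot('side');crop(t,255,195,385,305,6,'pics/s8.png')
E
```

```text
blk [-0.04361307 -0.00013437  0.00632951] [-0.00091763 -0.00026556  0.00026738]
t 13.55 d [ 0.     -0.0006  0.0065] rv [-0.0003 -0.001  -0.    ] q [ 0.5245  0.3581 -0.6133  0.1983 -0.4317  0.9608] F [-0.3472  0.0494 -5.6912]
slope dir in tool [[ 0.0003 -0.9567 -0.291 ]
 [ 0.0013  0.291  -0.9567]]
```

View pics/s8.png

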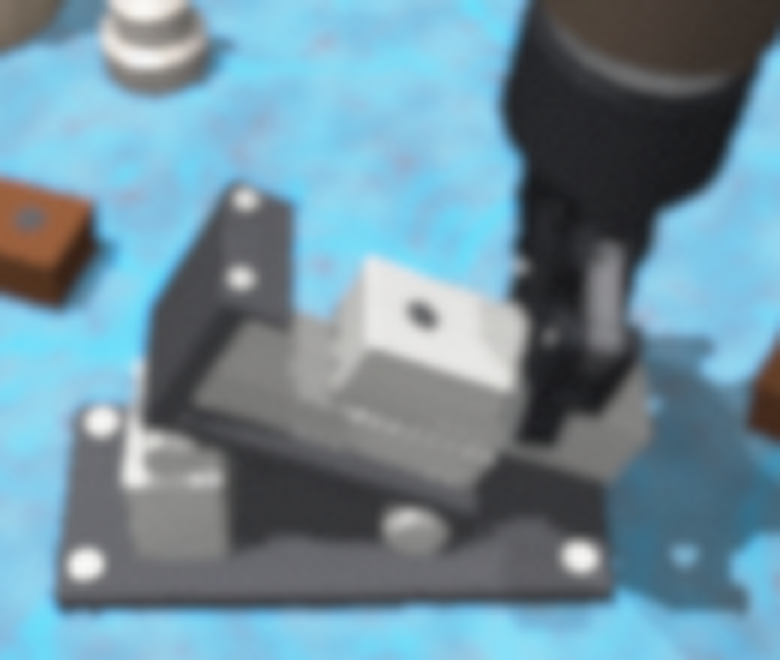

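The block is parallel to and just above the face, with its sides in line. I lower slowly.

Request:
arm_command --pt "1 0 -0.0005 0.002 0 0 0" --pt "1 0 -0.0005 0.002 0 0 0" --pt "1 0 -0.0005 0.0015 0 0 0" --pt "1 0 0 0.001 0 0 0" --pt "1 0 0 0 0 0 0"

```text
time_s: 14.1
eef_pos: [0.5049, 0.0981, 0.2323]
tool_rot: [-2.946, -0.001, -1.482]
contact_force: [-0.1, -0.4, -5.4]
grip_width: 0.0387
```

```bash
python3 - <<'E'
from goal import *
show(-.045,.0)
E
```

```text
blk [-0.04299251  0.0001952   0.00066032] [-9.75760852e-05 -2.51850832e-03  4.75484433e-04]
t 14.1 d [0.0002 0.0013 0.0012] rv [-0.0025 -0.0002  0.0004] q [ 0.522   0.3694 -0.614   0.2044 -0.4174  0.9573] F [-0.1198 -0.3845 -5.3985]
slope dir in tool [[ 0.0005 -0.9574 -0.2888]
 [ 0.0005  0.2888 -0.9574]]
```

Request:
arm_command --pt "1 0 0 0.0015 -0.002 0 0" --pt "1 0 0 0.0015 0 0 0" --pt "1 0 0 0.001 0 0 0" --pt "1 0 0 0.001 0 0 0" --pt "1 0 0 0 0 0 0"

```text
time_s: 14.6
eef_pos: [0.5048, 0.0982, 0.2324]
tool_rot: [-2.945, -0.001, -1.482]
contact_force: [0.7, -0.3, -5.8]
grip_width: 0.0387
```

```bash
python3 - <<'E'
from goal import *
show(-.045,.0)
E
```

```text
blk [-0.04281281  0.00030297  0.00070862] [ 0.00017882 -0.00379067  0.00099689]
t 14.6 d [0.0003 0.0012 0.0012] rv [-0.0038 -0.0001  0.001 ] q [ 0.5222  0.369  -0.6153  0.2064 -0.4155  0.9557] F [ 0.6935 -0.331  -5.7804]
slope dir in tool [[ 0.001  -0.9577 -0.2876]
 [ 0.0002  0.2876 -0.9577]]
```

Small steps get eaten by droop and the force is unchanged, so no contact yet. I use slightly larger ones.

Request:
arm_command --pt "1 0 0 0.003 -0.003 0 0" --pt "1 0 0 0.003 0 0 0" --pt "1 0 0 0.003 0 0 0" --pt "1 0 0 0.003 0 0 0" --pt "1 0 0 0.002 0 0 0"

```text
time_s: 15.1
eef_pos: [0.5044, 0.0985, 0.2321]
tool_rot: [-2.942, -0.003, -1.481]
contact_force: [-7.5, -0.2, 7.9]
grip_width: 0.0386
```

```bash
python3 - <<'E'
from goal import *
show(-.045,.0)
E
```

```text
blk [-0.04277568  0.00032229  0.00052306] [-0.00111147 -0.00685808  0.00277883]
t 15.1 d [0.0006 0.0008 0.001 ] rv [-0.0069 -0.0019  0.0023] q [ 0.5231  0.3686 -0.6212  0.2175 -0.4088  0.9456] F [-7.4659 -0.189   7.9026]
slope dir in tool [[ 0.0028 -0.9586 -0.2847]
 [ 0.0015  0.2847 -0.9586]]
```

Contact: about 15 N along the face normal, with the block flat some 43 mm short of home. Now I slide up the slope with a light press.

Request:
arm_command --pt "1 0 -0.006 -0.0004 -0.006 -0.002 0.002" --pt "1 0 -0.006 -0.0004 0 0 0" --pt "1 0 -0.006 -0.0004 0 0 0" --pt "1 0 -0.006 -0.0004 0 0 0" --pt "1 0 -0.004 -0.0003 0 0 0"

```text
time_s: 15.6
eef_pos: [0.5153, 0.0985, 0.2354]
tool_rot: [-2.989, -0.013, -1.479]
contact_force: [-15.0, 4.1, 6.7]
grip_width: 0.0386
```

```bash
python3 - <<'E'
from goal import *
show(0,.0)
E
```

```text
blk [-0.04000362 -0.00240286  0.00014619] [-0.00973138  0.04103107  0.00887969]
t 15.6 d [-0.     -0.0305 -0.0122] rv [ 0.041  -0.0119  0.0057] q [ 0.5129  0.3847 -0.5544  0.1536 -0.5029  1.0205] F [-14.9602   4.1032   6.6591]
slope dir in tool [[ 0.0091 -0.9439 -0.3302]
 [ 0.0099  0.3303 -0.9438]]
```

The tool is pitching about the pads from face drag, so the in-grip transform has shifted. I check the images for where the block is.

```bash
cat >> goal.py <<'E'
def gp():
    s=env.read_state();R=Ro.from_euler('xyz',s['tool_rot'])
    g=s['eef_pos']+.1547*R.as_matrix()[:,2]
    print("grasp pt in lower frame",RL.inv().apply(g-MID),"tool vs goal rv",(R.inv()*goal(0,0)[1]).as_rotvec(),"F slope axes",RL.inv().apply(s['contact_force']),"gw",s['grip_width'])
E
python3 - <<'E'
from goal import *
gp()
t=env.snapshot('side');crop(t,255,195,385,305,6,'pics/s9.png')
t=env.snapshot('top');crop(t,220,150,300,260,5,'pics/t9.png')
E
```

```text
grasp pt in lower frame [-0.04907019 -0.00167892  0.02890323] tool vs goal rv [ 0.04102752 -0.01190053  0.00567605] F slope axes [-9.71263065  5.40417688 12.70618068] gw 0.03861813528518834
```

View pics/s9.png

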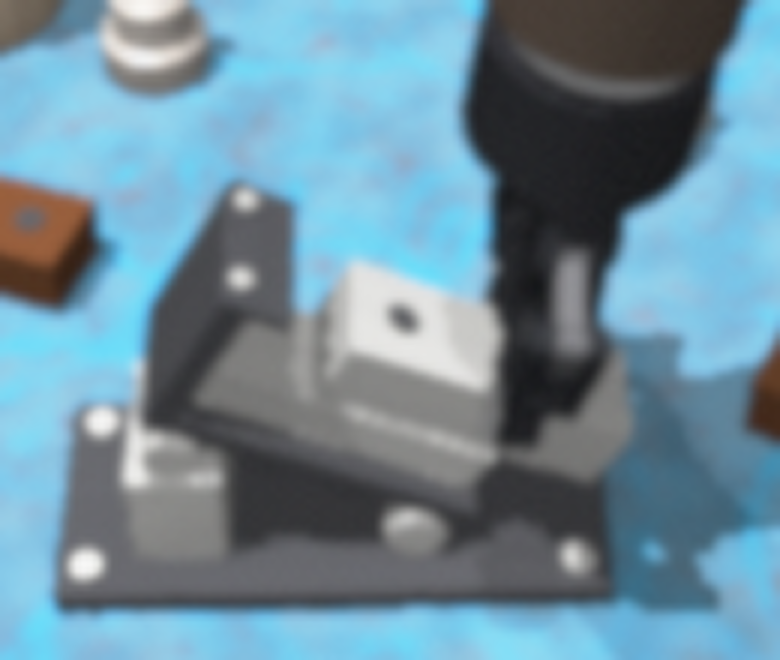

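View pics/t9.png

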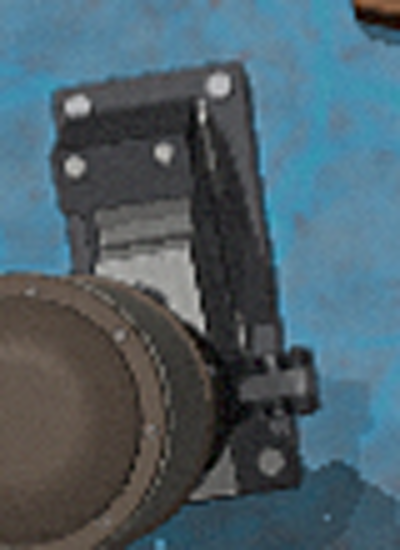

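The block is flat, in line, and moved about 4 mm. Drag is about 10 N against a 13 N press, so I ease the press and add a counter-pitch on each row.

Request:
arm_command --pt "1 0 -0.004 -0.0025 0.02 -0.006 0.003" --pt "1 0 -0.006 -0.0022 0.02 0 0" --pt "1 0 -0.006 -0.002 0.015 0 0" --pt "1 0 -0.006 -0.002 0.015 0 0" --pt "1 0 -0.006 -0.002 0.01 0 0"

```text
time_s: 16.2
eef_pos: [0.5248, 0.0966, 0.2421]
tool_rot: [-2.96, -0.025, -1.484]
contact_force: [-13.2, 3.8, 1.3]
grip_width: 0.039
```

```bash
python3 - <<'E'
from goal import *
gp(); show(0,.0)
E
```

```text
grasp pt in lower frame [-0.03338589 -0.00626883  0.02903089] tool vs goal rv [ 0.01154673 -0.02442051  0.00313846] F slope axes [-10.73297323   4.93189544   7.19214669] gw 0.038967061642936715
blk [-0.02347295 -0.00733655  0.00056533] [-0.02244763  0.01155077  0.01011046]
t 16.2 d [-0.0028 -0.0205 -0.0065] rv [ 0.0115 -0.0244  0.0031] q [ 0.5029  0.3825 -0.5539  0.2057 -0.4865  0.9818] F [-13.2374   3.7814   1.3115]
slope dir in tool [[ 0.0102 -0.9532 -0.3022]
 [ 0.0228  0.3023 -0.9529]]
```

```bash
python3 - <<'E'
from goal import *
t=env.snapshot('side');crop(t,255,195,385,305,6,'pics/s10.png')
t=env.snapshot('top');crop(t,220,150,300,260,6,'pics/t10.png')
E
```

```text
(no output)
```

View pics/s10.png

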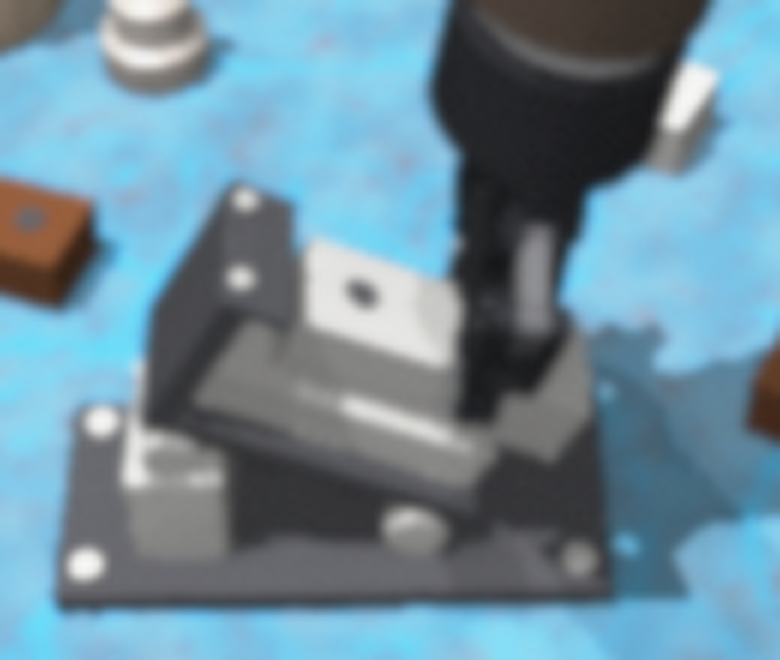

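View pics/t10.png

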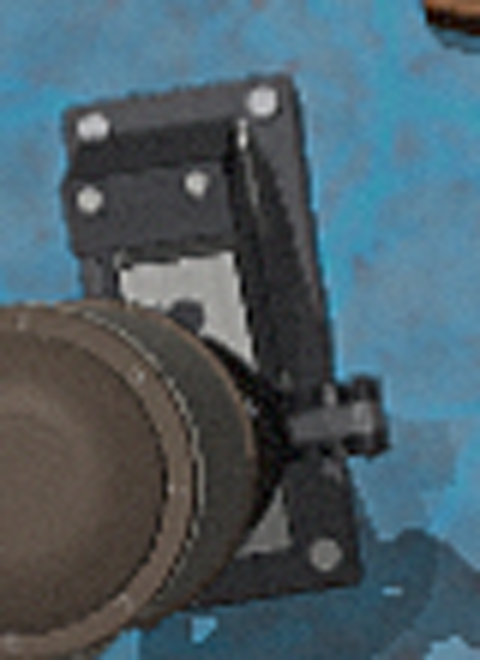

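The block has drifted about 6 mm towards -y (right in the top view). Its front corners are at top crop (118,262) and (238,250), and the right edge runs to (287,545). I measure it.

```bash
cat >> goal.py <<'E'
def onface(n,uv,z):
    o,d=ray(n,uv);o=RL.inv().apply(o-MID);d=RL.inv().apply(d);return o+d*((z-o[2])/d[:,2])[:,None]
E
python3 - <<'E'
from goal import *
T=lambda p:up(p,220,150,6);S=lambda p:up(p,255,195,6)
print("top corners",onface("top",T([(118,262),(240,250),(288,545)]),.03))
print("bore",onface("side",S([(363,293)]),.03),onface("top",T([(187,320)]),.03))
print("side edge",onface("side",S([(303,325),(445,366)]),.03), onface("side",S([(315,238)]),.03))
E
```

```text
top corners [[ 0.03498968  0.01486304  0.03      ]
 [ 0.0327224  -0.02693273  0.03      ]
 [-0.07599808 -0.0252139   0.03      ]]
bore [[ 0.01082786 -0.00753964  0.03      ]] [[ 0.01097462 -0.00475887  0.03      ]]
side edge [[ 0.03281086  0.01592698  0.03      ]
 [-0.02032566  0.01307349  0.03      ]] [[ 0.02940533 -0.02547949  0.03      ]]
```

Request:
arm_command --pt "1 -0.003 -0.002 -0.001 0.005 -0.012 0.002" --pt "1 -0.003 -0.002 -0.001 0.003 -0.01 0" --pt "1 -0.003 -0.002 -0.001 0.003 -0.008 0" --pt "1 -0.002 -0.002 -0.001 0.003 -0.005 0" --pt "1 -0.001 -0.002 -0.001 0.003 -0.003 0"

```text
time_s: 16.8
eef_pos: [0.5306, 0.1071, 0.2459]
tool_rot: [-2.957, 0.008, -1.483]
contact_force: [-4.4, -0.9, -3.3]
grip_width: 0.0389
```

```bash
python3 - <<'E'
from goal import *
gp(); show(0,.0)
E
```

```text
grasp pt in lower frame [-0.02525703  0.00871421  0.0291071 ] tool vs goal rv [ 0.00816375  0.00792642 -0.00163306] F slope axes [-5.52767663 -0.49386038 -0.84280789] gw 0.03892053211521138
blk [-0.01525756  0.00834528  0.00065418] [ 0.00710712  0.0081622  -0.00387416]
t 16.8 d [ 0.0069 -0.0133 -0.0038] rv [ 0.0082  0.0079 -0.0016] q [ 0.5124  0.3868 -0.5112  0.1427 -0.5052  1.0264] F [-4.4241 -0.8867 -3.3392]
slope dir in tool [[-0.0039 -0.9542 -0.299 ]
 [-0.0067  0.2991 -0.9542]]
```

Overshot to about +8 mm in y. The press is now light, so I correct back gently.

Request:
arm_command --pt "1 0.003 0 0 0.004 0.004 0" --pt "1 0.002 0 0 0.002 0.002 0" --pt "1 0.001 0 0 0 0 0" --pt "1 0 0 0 0 0 0" --pt "1 0 0 0 0 0 0"

```text
time_s: 17.3
eef_pos: [0.5313, 0.1039, 0.247]
tool_rot: [-2.947, 0.007, -1.485]
contact_force: [-3.7, -2.4, -2.2]
grip_width: 0.0384
```

```bash
python3 - <<'E'
from goal import *
gp(); show(0,.0)
t=env.snapshot('side');crop(t,255,195,385,305,6,'pics/s11.png')
t=env.snapshot('top');crop(t,220,150,300,260,6,'pics/t11.png')
E
```

```text
grasp pt in lower frame [-0.02285991  0.00521071  0.02935448] tool vs goal rv [-0.00176354  0.00662715 -0.003069  ] F slope axes [-4.44981765 -2.04180639 -0.08243395] gw 0.03836161868290282
blk [-0.01257907  0.0047836   0.00100283] [ 0.00544595 -0.00176549 -0.00486545]
t 17.3 d [ 0.0036 -0.0127 -0.0027] rv [-0.0018  0.0066 -0.0031] q [ 0.5066  0.384  -0.5173  0.1547 -0.4935  1.0199] F [-3.6954 -2.3763 -2.1618]
slope dir in tool [[-0.0049 -0.9571 -0.2896]
 [-0.0051  0.2896 -0.9571]]
```

View pics/s11.png

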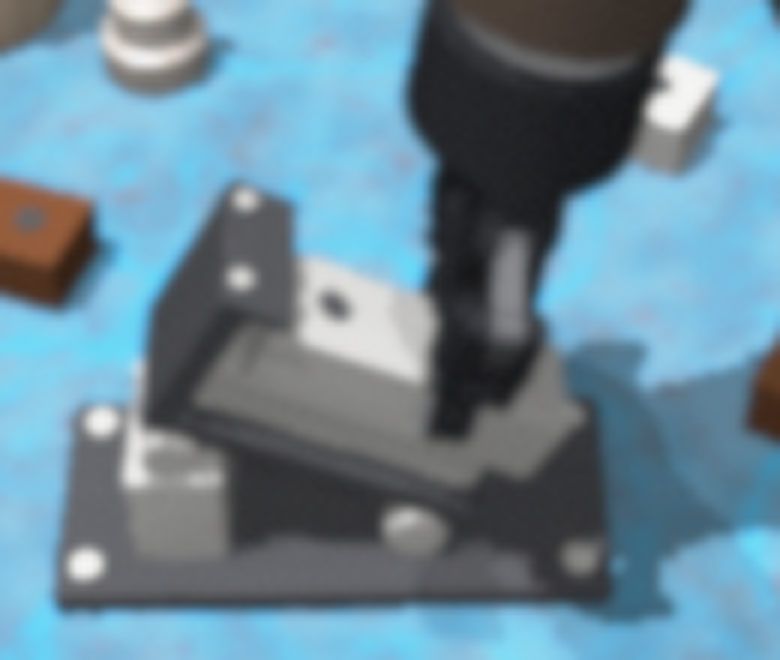

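View pics/t11.png

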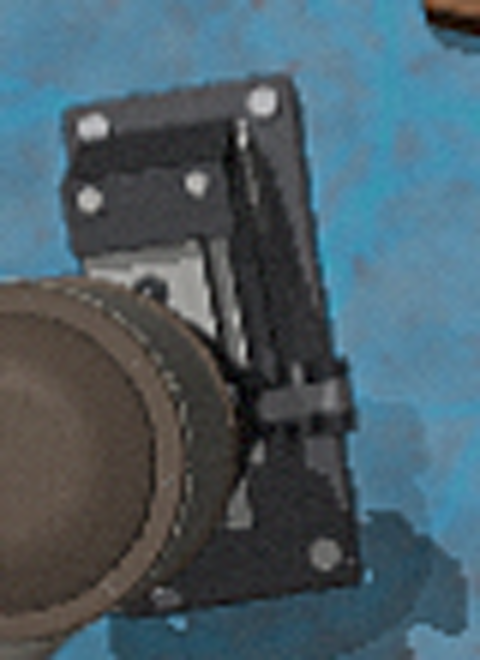

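The block's nose is now under the lip, and a strip of the lower face shows on its right, so it sits to +y. The bore is at top crop (151,288) and side crop (336,305).

```bash
python3 - <<'E'
from goal import *
T=lambda p:up(p,220,150,6);S=lambda p:up(p,255,195,6)
print("bore",onface("side",S([(336,305)]),.03),onface("top",T([(151,288)]),.03))
print("right edge",onface("top",T([(204,240),(262,528)]),.03)); e=onface("top",T([(204,240),(251,528)]),.03);print(e)
print("lower right edge",onface("top",T([(225,240),(247,362)]),.0))
print("side near edge",onface("side",S([(297,342),(420,383)]),.03))
E
```

```text
bore [[0.02090805 0.00211906 0.03      ]] [[0.02415221 0.00539481 0.03      ]]
right edge [[ 0.03810707 -0.01542733  0.03      ]
 [-0.06823972 -0.01728401  0.03      ]]
[[ 0.03810707 -0.01542733  0.03      ]
 [-0.06762404 -0.01347763  0.03      ]]
lower right edge [[ 0.02935376 -0.01943985  0.        ]
 [-0.01621528 -0.01947225  0.        ]]
side near edge [[ 0.03475596  0.02416097  0.03      ]
 [-0.01063234  0.02429732  0.03      ]]
```

Request:
arm_command --pt "1 0.0035 0 0 0 0.004 -0.002" --pt "1 0.0025 0 0 0 0.002 0" --pt "1 0.0015 -0.001 0 0 0 0" --pt "1 0 -0.002 -0.0005 0 0 0" --pt "1 0 -0.002 -0.0005 0 0 0"

```text
time_s: 17.9
eef_pos: [0.536, 0.0987, 0.2492]
tool_rot: [-2.946, 0.005, -1.485]
contact_force: [-6.1, 0.4, -2.5]
grip_width: 0.0381
```

```bash
python3 - <<'E'
from goal import *
gp(); show(0,.0)
E
```

```text
grasp pt in lower frame [-0.01803185 -0.00072999  0.02934249] tool vs goal rv [-0.00268537  0.00444089 -0.00340602] F slope axes [-6.52577978  0.93708827  0.58703611] gw 0.03809179504466021
blk [-0.00772486 -0.00121605  0.00100128] [ 0.00325632 -0.00268719 -0.00455073]
t 17.9 d [-0.002  -0.0082 -0.0013] rv [-0.0027  0.0044 -0.0034] q [ 0.4936  0.3855 -0.5059  0.1523 -0.5023  1.0352] F [-6.0966  0.402  -2.5453]
slope dir in tool [[-0.0045 -0.9574 -0.2887]
 [-0.0029  0.2887 -0.9574]]
```

Request:
arm_command --pt "1 -0.001 -0.003 -0.0006 -0.002 0.004 -0.003" --pt "1 -0.0005 -0.003 -0.0006 0 0 0" --pt "1 -0.0003 -0.003 -0.0006 0 0 0" --pt "1 -0.0003 -0.003 -0.0006 0 0 0" --pt "1 0 -0.002 -0.0004 0 0 0"

```text
time_s: 18.4
eef_pos: [0.5428, 0.1006, 0.251]
tool_rot: [-2.969, -0.004, -1.488]
contact_force: [-8.7, 1.4, -1.1]
grip_width: 0.0388
```

```bash
python3 - <<'E'
from goal import *
gp(); show(0,.0)
E
```

```text
grasp pt in lower frame [-0.01443929 -0.00090173  0.02878401] tool vs goal rv [ 0.02082146 -0.00487443 -0.00433608] F slope axes [-8.05655575  2.11470693  3.07117085] gw 0.03883723349480724
blk [-0.00480067 -0.00162929  0.00021372] [-0.00592602  0.02082037 -0.00273669]
t 18.4 d [-0.0007 -0.0009 -0.0009] rv [ 0.0208 -0.0049 -0.0043] q [ 0.4909  0.3962 -0.4741  0.1386 -0.548   1.0502] F [-8.7083  1.3534 -1.0706]
slope dir in tool [[-0.0027 -0.9504 -0.3111]
 [ 0.0064  0.3111 -0.9504]]
```

Request:
arm_command --pt "1 -0.0005 -0.003 -0.0012 0.012 -0.003 -0.003" --pt "1 -0.0003 -0.003 -0.0012 0.01 0 0" --pt "1 -0.0003 -0.003 -0.001 0.008 0 0" --pt "1 -0.0003 -0.003 -0.001 0.006 0 0" --pt "1 0 -0.003 -0.001 0.005 0 0"

```text
time_s: 18.9
eef_pos: [0.5452, 0.1009, 0.2527]
tool_rot: [-2.963, -0.01, -1.488]
contact_force: [-13.7, 5.1, -1.3]
grip_width: 0.0386
```

```bash
python3 - <<'E'
from goal import *
gp(); show(0,.0)
t=env.snapshot('side');crop(t,255,195,385,305,6,'pics/s12.png')
t=env.snapshot('top');crop(t,220,150,300,260,6,'pics/t12.png')
E
```

```text
grasp pt in lower frame [-0.0106462  -0.00162994  0.02885976] tool vs goal rv [ 0.01493007 -0.0106648  -0.00350578] F slope axes [-12.25077663   6.32583963   5.0622485 ] gw 0.03855540388042564
blk [-0.00083787 -0.00248332  0.00035077] [-0.01122351  0.01492997 -0.00025354]
t 18.9 d [-0.0005  0.0018  0.0003] rv [ 0.0149 -0.0107 -0.0035] q [ 0.4905  0.3964 -0.4738  0.1538 -0.5459  1.0384] F [-13.699    5.1399  -1.2817]
slope dir in tool [[-0.0002 -0.9522 -0.3055]
 [ 0.0116  0.3055 -0.9521]]
```

View pics/s12.png

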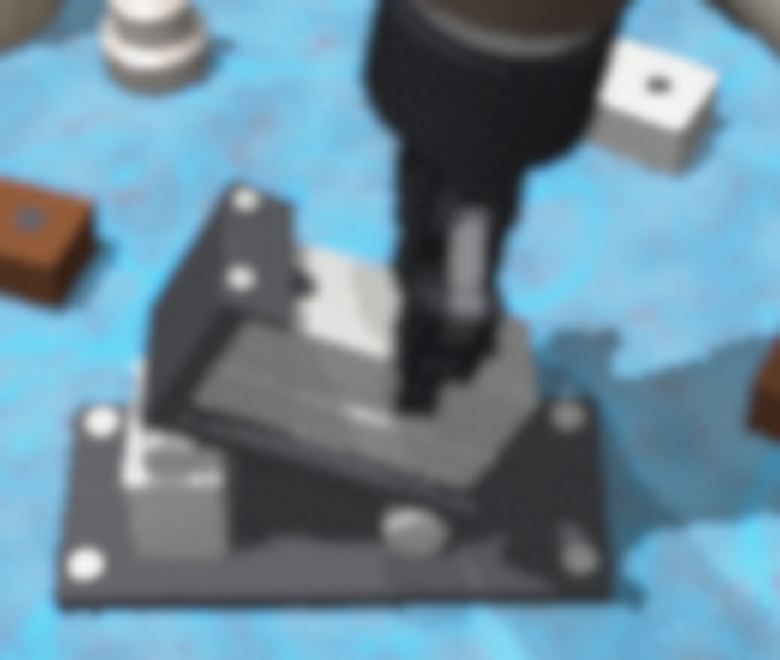

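View pics/t12.png

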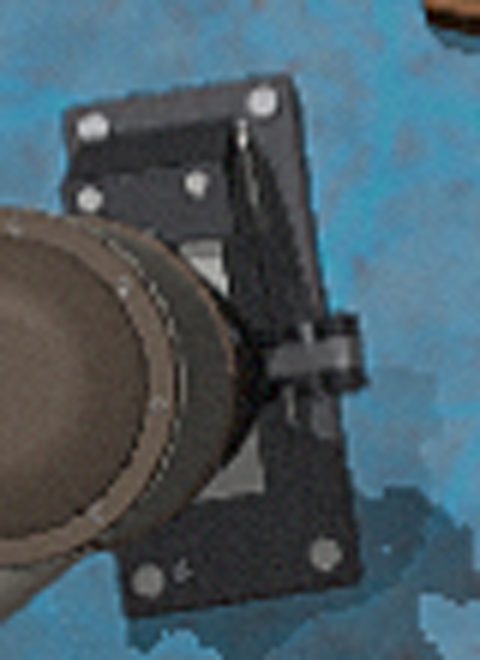

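Nearly home: the block's lower end is about flush, and y is about -2 mm. I nudge it to +y and push on to the stop.

Request:
arm_command --pt "1 -0.001 -0.002 -0.001 0.008 -0.005 -0.003" --pt "1 -0.001 -0.003 -0.001 0.006 -0.003 0" --pt "1 -0.0005 -0.003 -0.001 0.006 0 0" --pt "1 0 -0.003 -0.001 0.006 0 0" --pt "1 0 -0.003 -0.001 0.006 0 0"

```text
time_s: 19.5
eef_pos: [0.546, 0.1018, 0.2529]
tool_rot: [-2.969, -0.011, -1.49]
contact_force: [-15.1, 3.4, 0.2]
grip_width: 0.039
```

```bash
python3 - <<'E'
from goal import *
gp(); show(0,.0)
E
```

```text
grasp pt in lower frame [-0.01060274 -0.00102742  0.02888038] tool vs goal rv [ 0.02027632 -0.01164096 -0.00527806] F slope axes [-12.92757807   4.66653492   7.0886632 ] gw 0.03901635326846135
blk [-0.00094798 -0.0019364   0.00032073] [-0.01267354  0.02027566 -0.0016668 ]
t 19.5 d [0.0002 0.0026 0.0004] rv [ 0.0203 -0.0116 -0.0053] q [ 0.4911  0.3982 -0.468   0.1494 -0.555   1.0401] F [-15.0958   3.3507   0.1898]
slope dir in tool [[-0.0015 -0.9505 -0.3106]
 [ 0.0131  0.3106 -0.9505]]
```

No further travel. I push harder to tell the stop from friction.

Request:
arm_command --pt "1 -0.0005 -0.005 -0.002 0.01 -0.004 -0.004" --pt "1 -0.0005 -0.006 -0.002 0.01 -0.003 0" --pt "1 -0.0005 -0.007 -0.0025 0.01 0 0" --pt "1 0 -0.007 -0.0025 0.01 0 0" --pt "1 0 -0.007 -0.0025 0.01 0 0"

```text
time_s: 20.0
eef_pos: [0.5503, 0.1031, 0.2537]
tool_rot: [-2.995, -0.016, -1.494]
contact_force: [-25.7, 8.5, -0.6]
grip_width: 0.0389
```

```bash
python3 - <<'E'
from goal import *
gp(); show(0,.0)
E
```

```text
grasp pt in lower frame [-0.01026522 -0.0010219   0.02887817] tool vs goal rv [ 0.0470546  -0.01766622 -0.00855482] F slope axes [-22.21072783  10.75070228  11.09451453] gw 0.03885456714039539
blk [-1.37990427e-03 -2.13720270e-03  7.71017620e-05] [-0.01939196  0.04705338 -0.0030573 ]
t 20.0 d [0.0012 0.0071 0.0006] rv [ 0.0471 -0.0177 -0.0086] q [ 0.4891  0.4074 -0.4405  0.1302 -0.5991  1.0565] F [-25.6695   8.5242  -0.6314]
slope dir in tool [[-0.0026 -0.9419 -0.336 ]
 [ 0.0199  0.3358 -0.9417]]
```

Force rose to 22 N with no travel, so it is against the stop. I relax, then open.

Request:
arm_command --pt "1 0 0.001 0 0 0 0" --pt "1 0 0.001 0 0 0 0" --pt "1 0 0 0 0 0 0" --pt "1 0 0 0 0 0 0" --pt "1 0 0 0 0 0 0"

```text
time_s: 20.5
eef_pos: [0.5488, 0.1041, 0.254]
tool_rot: [-2.99, -0.014, -1.492]
contact_force: [-4.3, -0.2, -2.5]
grip_width: 0.0388
```

```bash
python3 - <<'E'
from goal import *
gp(); show(0,.0)
E
```

```text
grasp pt in lower frame [-0.01056481  0.00063771  0.02948797] tool vs goal rv [ 0.04185754 -0.01461189 -0.00714581] F slope axes [-4.94318293  0.21515459 -0.20107718] gw 0.038812766973471316
blk [-0.00152944 -0.00037774  0.00072992] [-0.01605966  0.04185651 -0.0025969 ]
t 20.5 d [0.0024 0.0058 0.0011] rv [ 0.0419 -0.0146 -0.0071] q [ 0.492   0.4045 -0.4453  0.131  -0.5915  1.0542] F [-4.2725 -0.1616 -2.4982]
slope dir in tool [[-0.0022 -0.9436 -0.3311]
 [ 0.0165  0.331  -0.9435]]
```

Request:
arm_command --pt "0.4 0 0 0 0 0 0" --pt "0.3 0 0 0 0 0 0" --pt "0 0 0 0 0 0 0" --pt "0 0 0 0 0 0 0" --pt "0 0 0 0 0 0 0"

```text
time_s: 21.0
eef_pos: [0.5544, 0.1063, 0.2594]
tool_rot: [-2.97, -0.008, -1.489]
contact_force: [-0.5, 0.4, 0.3]
grip_width: 0.0854
```

```bash
python3 - <<'E'
from goal import *
gp()
t=env.snapshot('side');crop(t,255,195,385,305,6,'pics/s13.png')
E
```

```text
grasp pt in lower frame [-1.27036907e-05  3.27604488e-03  3.05220140e-02] tool vs goal rv [ 0.02140561 -0.0083528  -0.00456631] F slope axes [-0.24603247  0.43464536  0.46117323] gw 0.08544385044259126
```

View pics/s13.png

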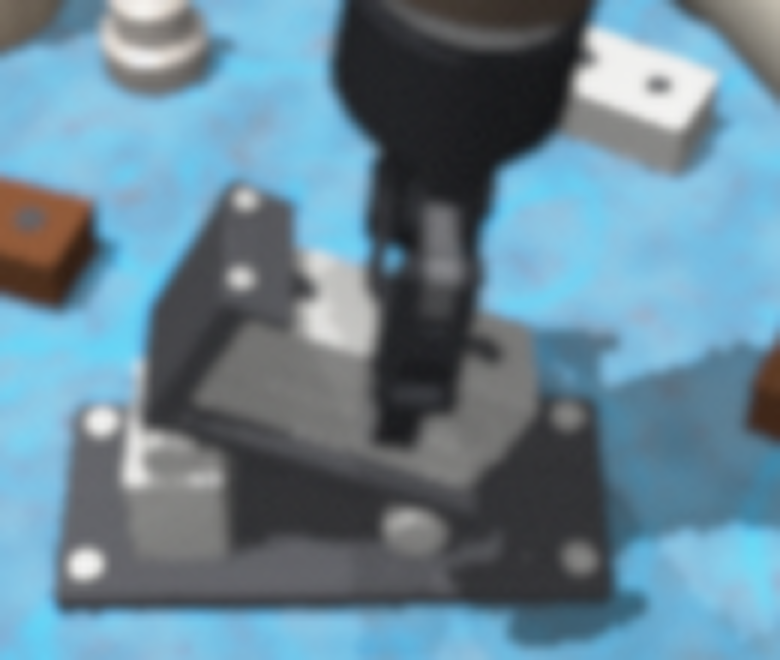

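Released, and the block stayed. I retract along the tool axis, bearing slightly down-slope.

Request:
arm_command --pt "0 0.003 0.006 -0.012 0 0 0" --pt "0 0 0.006 -0.025 0 0 0" --pt "0 0 0.01 -0.035 0 0 0" --pt "0 0 0.02 -0.04 0 0 0" --pt "0 0 0.03 -0.04 0 0 0"

```text
time_s: 21.55
eef_pos: [0.4567, 0.0956, 0.3977]
tool_rot: [-2.979, -0.012, -1.491]
contact_force: [-0.3, 0.9, 0.3]
grip_width: 0.0851
```

Request:
arm_command --pt "0 0.045 0.015 -0.01 0 0 0" --pt "0 0.045 0.015 0 0 0 0" --pt "0 0.045 0.015 0 0 0 0" --pt "0 0.045 0 0 0 0 0" --pt "0 0.02 0 0 0 0 0"

```text
time_s: 22.05
eef_pos: [0.4194, -0.1105, 0.4135]
tool_rot: [-2.956, -0.007, -1.474]
contact_force: [0.7, 0.7, -0.6]
grip_width: 0.0857
```

```bash
python3 - <<'E'
from goal import *
t=env.snapshot('side');cv2.imwrite('pics/side14.png',t);crop(t,255,195,385,305,6,'pics/s14.png')
t=env.snapshot('top');cv2.imwrite('pics/top14.png',t);crop(t,220,150,300,260,5,'pics/t14.png')
print(env.read_state()['eef_pos'])
E
```

```text
[ 0.41978995 -0.11018888  0.41321654]
```

View pics/s14.png

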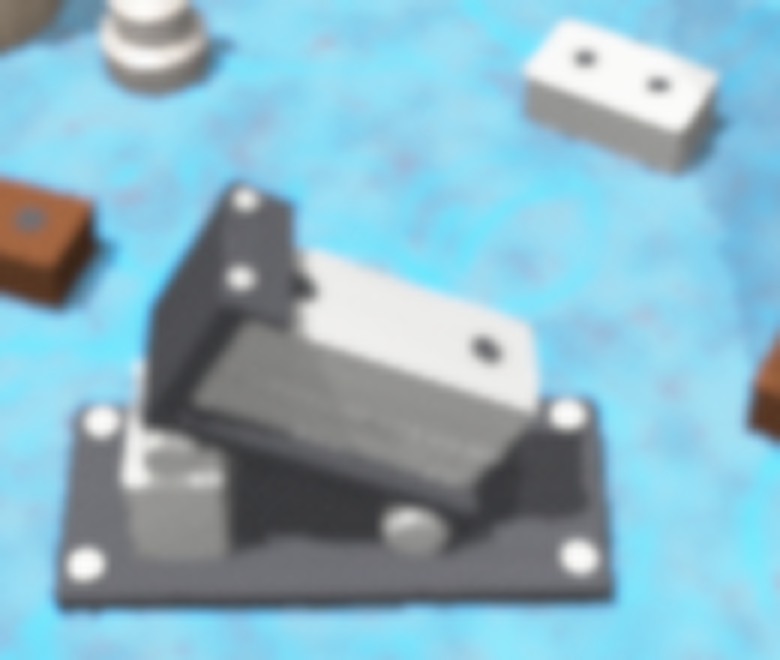

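View pics/t14.png

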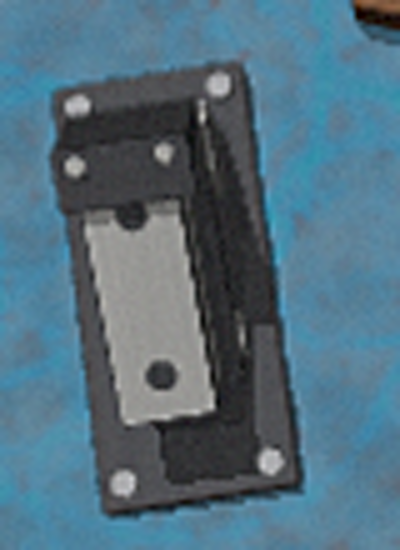

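View pics/top14.png

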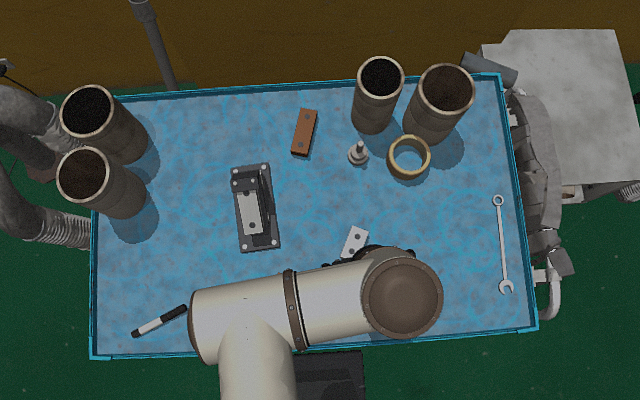

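The block sits under the lip with its sides in line in both views. Its bores are at top crop (132,215) and (162,375), and the lower-end corners at (125,424) and (216,409). I measure against home.

```bash
python3 - <<'E'
from goal import *
T=lambda p:up(p,220,150,5);S=lambda p:up(p,255,195,6)
print("top bores",onface("top",T([(132,215),(162,375)]),.03))
print("top corners",onface("top",T([(125,424),(216,409),(84,222),(182,207)]),.03))
print("side bores",onface("side",S([(305,287),(487,349)]),.03))
print("side corners",onface("side",S([(532,412),(530,325)]),.03))
t0=cv2.imread("pics/top0.png")
print("ref lower end edges (start pic)",onface("top",up([(130,400),(221,387)],220,150,5),0))
print("side bottom edge corners: long end / lower end", onface("side",S([(297,342),(532,412)]),.03))
E
```

```text
top bores [[ 0.03420694  0.00098865  0.03      ]
 [-0.03598008  0.00096565  0.03      ]]
top corners [[-0.05498021  0.02011846  0.03      ]
 [-0.05443277 -0.01870548  0.03      ]
 [ 0.03432592  0.02090707  0.03      ]
 [ 0.03438181 -0.01978801  0.03      ]]
side bores [[ 0.03254923 -0.00125028  0.03      ]
 [-0.03706733 -0.00114113  0.03      ]]
side corners [[-0.05370661  0.02077826  0.03      ]
 [-0.05510451 -0.01948042  0.03      ]]
ref lower end edges (start pic) [[-5.50425178e-02  2.04047366e-02 -1.11022302e-16]
 [-5.53885321e-02 -1.93813888e-02  0.00000000e+00]]
side bottom edge corners: long end / lower end [[ 0.03475596  0.02416097  0.03      ]
 [-0.05370661  0.02077826  0.03      ]]
```

Measured: x between -2 and +1 mm, |y| up to about 1.3 mm, no measurable yaw. I hand in.

```bash
python3 - <<'E'
from station import env
print(env.job_done(), env.read_state()['time_s'])
E
```

```text
the job is handed in; nothing more can be done
the job is handed in; nothing more can be done
```

The long block is on the cradle's block, slid up under the keeper lip to the stop, and released. I handed the job in just after 22 s of the 42 s allowed.

**What I did**
- The first, upright grip would have run joint 5 into its limit at the slope. I set the block down, regrasped it with the tool leaned about 0.3 rad, and laid it flat on the face about 43 mm short of the stop.
- On the slide the block drifted about 6 mm to one side, then about 8 mm to the other when I corrected. I brought it back to centre before it reached the stop. That drift was within the 12 mm allowed on the way.

**Last checks**
- **Against the stop:** on the final push the force rose to 22 N with no travel.
- **Position along the slope:** the bore marks put it 1 mm short of home (top view) or 2 mm short (side view), while the lower-end corners put it 0 to 1 mm past. The limit is 3 mm, and the two views do not agree exactly.
- **Sides:** about +1 mm by the top view's bores and -1.2 mm by the side view's, with no measurable yaw.
- **Face contact:** it looked flat in the pictures after release, but I did not measure the gap separately.
- **Other things:** the short block, gauge and tape look unmoved in the pictures, though I did not measure them again. The arm was clear of everything.

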